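Unpack the field loggers for calibration

ROBOT

A 6-joint arm with a two-finger parallel gripper is mounted at the origin on the work surface. World frame = base frame: x ahead of the robot, y to its left, z up, the work surface at z = 0. Lengths are in mm, angles in rad, forces in N, time in s.
With the tool pointing down it reaches from about 350 to 875 mm from the base axis. Payload 4.2 kg.
Tool frame: the origin (TCP) lies at the very end of the fingers, on their centre line; the grasp point (between the pads) lies 19 mm behind it; z points along the fingers, y is the direction in which the jaws open and shut (so a half turn about z gives the same grasp; the last joint's range is limited). The gripper opens to 85 mm and grips with 20 to 120 N. Pads are 22 mm wide; open, the fingers measure 114 mm over their backs; the gripper's body (76 mm by 85 mm) begins 54 mm behind the grasp point. The pads swing forward as they close: fully open they stand 13 mm farther back than shut.
Start: joints at [-0.884, 0.385, 0.008, 0, -1.194, -0.259], TCP at [259.306, -568.647, 193.312] pointing down, gripper open.
Joint ranges: [-3.14, 3.14], [-1.21, 2.06], [-1.07, 1.41], [-3.16, 2.05], [-2.99, -0.16], [-3.1, 3.1]. Speed limits (rad/s): [2.79, 2.79, 3.14, 3.14, 3.14, 3.14].

INTERFACE

Orientations are given as a unit quaternion [x, y, z, w].
In Python, from bench import telemetry, eyes, arm gives the robot as it stands. The module is installed in compiled form; this text tells all that it offers.
- The arm moves only by the tool move_arm, never from a script. Its argument "deltas" is text: rows parted by semicolons, each of 6 numbers parted by spaces: the shift along the tool's x, y, z in cm, then the turn, a rotation vector about the tool's x, y, z in rad. A call has 1 to 12 rows; each row shifts and turns the commanded pose from where the row before left it, along the tool's axes as they then stand; what a row does not reach is not made up. A row lasts 1/8 s, in which the tool goes at most 62.5 mm and 10.7 degrees, less where a joint would pass 70% of its speed; a pose out of reach is approached as far as the arm can. A call is refused whole if a number of a shift passes 6.25 or a number of a turn 0.188, either way. A call with a gripper value outside its range is refused whole. "grip" is the finger opening in cm, from 0 to 8.54, set as the call begins (left out, the last holds). The fingers move at their own pace and stop on an object; the grip force is fixed at half the most. Time passes only in rows, so rows that do not move let the fingers close. It gives the time, the measured TCP pose, the force and the opening at its end, in the units of the state.
- telemetry.read_state(): the state, without advancing time (a new reading comes with each control period).
- eyes.get_image(name): name is "side" or "top"; returns a dict with "pixels" (480x640x3 uint8, blue, green, red), "range_z" (480x640 float32, mm along the optical axis (not along the pixel's ray), 0 where there is no reading), "fx", "fy", "cx", "cy" (pixels), "dist_coeffs" ([k1, k2, p1, p2, k3] as OpenCV has them; the pictures are not rectified), "origin" and "orientation" of the camera in the world. Camera axes: x right, y up, looking along -z (the intrinsics and any distortion apply to the point x, -y, -z); pixel columns grow to the right and rows downward; lengths in mm; the calibration is good to about 2 mm. A picture is of the moment at which its call begins.
- arm.job_done(): hands the job in, once; it reports no verdict.
Trained networks look in a picture, given as the dict that the camera call returned (one of the last four; its "shot" number tells which), for a name from the list of things; names that differ only in an ending like _2 or _b are one class to them, and where a whole thing is asked for, a point or a joint stands for the part that bears it (a point fixed in the world has none). Each returns a list of dicts, best first, with "p" (0 to 1); they miss things now and then, are a little off and sometimes report something else, mostly with a low value. They report only what shows in the picture. A call takes as long as a camera call. They do not tell look-alikes from the thing itself.
- eyes.boxes_of(picture, name): "point" ([x, y, z] in mm, in world coordinates, good to about 4 mm: the middle of the surface that is visible of it).
The state is a dict: "clock": time; "joints": joint angles; "joint_vel": joint speeds; "joint_efforts": joint torques, N m; "position": TCP position; "ee_rot": TCP orientation; "contact_force": force on the tool from outside, world axes, zero at the start; "wrist_torque": the same for the moment, N m; "gripper_width": finger opening in mm.
Only numpy, scipy, OpenCV 4.12 (cv2) and the standard library are available. Lean on these libraries where they do the work, as an engineer would, in place of code of your own. Each camera call takes 0.05 s, during which the arm holds its last target.

TASK

Lever the snapped-down lid of the logger case up at its notch with the opener until it springs ajar, without taking hold of the lid while it is still snapped down. Then lift the lid off and lay it right way up flat on the orange mat, lay the opener flat on the mat beside it, and set every logger out of the case onto the tray, display up, one squarely inside each outlined place. Leave the spray bottle, beaker and pen box where they stand.

Things in the scene. Friction and masses are not known exactly. Their poses are not given: they have to be found in the camera images.
- case: Grey plastic logger case, fixed to the bench, 104 (x) x 188 (y) x 80 mm high, walls 6 mm (inside 92 x 176 mm), open on top under its lid. Origin: centre of its underside; z up; its front, with the notch, faces its own -x, roughly towards the robot. Inside, a flat dark foam floor lies 44 mm above the bench (36 mm below the rim).
- case_notch (a point): Middle of the outer lower edge (the sill) of the prying notch in the case's front wall, 72 mm above the bench; the natural fulcrum. The notch is 40 mm wide (y) and 8 mm high, from the sill up to the underside of the lid, open to the inside; behind it nothing stands in the way of a level blade. Axes as the case.
- lid: White clip-on lid: plate 104 x 188 x 5 mm, 0.15 kg, grip rib on top, skirts reaching 12 mm below the plate. Origin: centre of the plate's underside, 80 mm above the bench when shut; z up, axes as the case when shut. Two spring plungers hold its front edge (over the notch) down with about 10 N; levered up 7 mm it springs over them and rests ajar, front about 11 mm up, back on the rim.
- lid_front (a point): Middle of the lid's front lower edge, over the notch; a black mark on the lid's top shows it (lid frame -52, 0, 0 mm); 80 mm above the bench when shut.
- lid_rib (a point): Grip rib on the lid's top: 12 mm thick (lid y), 60 mm long (lid x), rising from 5 to 25 mm above the plate's underside; this point is its middle, 17 mm above the lid's origin.
- opener: Opener: a straight flat prying tool 139 mm long, 70 g, lying on the mat. Black handle 64 x 16 x 16 mm from x = -69.5 to -5.5 mm, then a steel blade 75 mm long, 16 mm wide, 4 mm thick at mid-height of the handle, its mid-plane 8 mm above the origin. Origin: middle of the length, underside of the handle; x points along it to the blade's tip, z up.
- opener_tip (a point): End of the opener's blade, at mid-thickness (opener frame 69.5, 0, 8 mm).
- mat: Flat orange rubber mat, fixed, 230 (x) x 270 (y) x 3 mm. Origin: centre of its underside; its top is 3 mm above the bench.
- tray: Shallow aluminium tray, fixed, 200 (x) x 180 (y) mm, floor 3 mm thick, rim 7 mm high in all. Six outlined places, two along x and three along y. Origin: centre of its underside.
- place1 (a point): Centre of outlined place 1 on the tray's floor; outline 48 mm (x) x 40 mm (y), axes as the tray; tray frame -40, -52 mm.
- place2 (a point): Centre of outlined place 2 on the tray's floor; outline 48 mm (x) x 40 mm (y), axes as the tray; tray frame -40, 0 mm.
- place3 (a point): Centre of outlined place 3 on the tray's floor; outline 48 mm (x) x 40 mm (y), axes as the tray; tray frame -40, 52 mm.
- place4 (a point): Centre of outlined place 4 on the tray's floor; outline 48 mm (x) x 40 mm (y), axes as the tray; tray frame 40, -52 mm.
- place5 (a point): Centre of outlined place 5 on the tray's floor; outline 48 mm (x) x 40 mm (y), axes as the tray; tray frame 40, 0 mm.
- place6 (a point): Centre of outlined place 6 on the tray's floor; outline 48 mm (x) x 40 mm (y), axes as the tray; tray frame 40, 52 mm.
- logger1: Temperature logger, a white plastic block 34 (x) x 26 (y) x 22 mm (z), 30 g, with a black display and a steel dot on its top face. Starts in the case, lying on the foam, side by side in a row along the case's y with about 8 mm between neighbours and about 29 mm from their ends to the front and back walls. Origin: centre of its underside. May be absent.
- logger2: Temperature logger, a white plastic block 34 (x) x 26 (y) x 22 mm (z), 30 g, with a black display and a steel dot on its top face. Starts in the case, lying on the foam, side by side in a row along the case's y with about 8 mm between neighbours and about 29 mm from their ends to the front and back walls. Origin: centre of its underside. May be absent.
- logger3: Temperature logger, a white plastic block 34 (x) x 26 (y) x 22 mm (z), 30 g, with a black display and a steel dot on its top face. Starts in the case, lying on the foam, side by side in a row along the case's y with about 8 mm between neighbours and about 29 mm from their ends to the front and back walls. Origin: centre of its underside. May be absent.
- logger4: Temperature logger, a white plastic block 34 (x) x 26 (y) x 22 mm (z), 30 g, with a black display and a steel dot on its top face. Starts in the case, lying on the foam, side by side in a row along the case's y with about 8 mm between neighbours and about 29 mm from their ends to the front and back walls. Origin: centre of its underside. May be absent.
- logger5: Temperature logger, a white plastic block 34 (x) x 26 (y) x 22 mm (z), 30 g, with a black display and a steel dot on its top face. Starts in the case, lying on the foam, side by side in a row along the case's y with about 8 mm between neighbours and about 29 mm from their ends to the front and back walls. Origin: centre of its underside. May be absent.
- spray_bottle: Bystander: small spray bottle, 44 mm across, 127 mm high; origin at the centre of its underside.
- beaker: Bystander: glass beaker, 68 mm across, 85 mm high; origin at the centre of its underside.
- pen_box: Bystander: blue box 60 x 150 x 25 mm; origin at the centre of its underside.
Not all that is in view belongs to the job. Of the things that look like the opener, the largest one is meant.

How it is judged (in metres and radians):
On the way, in this order (a step that is already met when the one before it is completed fails the run):
1. the opener, its tip in the notch, bears on the lid while that is still down (contact force between opener and lid above 2 N and horizontal distance between lid and case below 0.01 m and z of lid_front in the frame of case below 0.0865 m and horizontal distance between opener_tip and case_notch below 0.05 m).
2. the lid's front edge is sprung up past its catches, the fingers off it (z of lid_front in the frame of case between 0.0865 and 0.11 m and horizontal distance between lid and case below 0.02 m and contact force between the fingers and lid below 0.3 N), for 0.1 s.
3. the lid lies flat on the mat, right way up and let go (x of lid in the frame of mat between -0.085 and 0.085 m and y of lid in the frame of mat between -0.095 and 0.095 m and z of lid in the frame of mat between 0.008 and 0.022 m and angle between lid's own z axis and vertical below 0.1 rad and linear speed of lid below 0.02 m/s and contact force between the fingers and lid below 0.1 N), for 0.2 s.
At the end, for the whole second after the job is handed in: Lid flat and right way up on the mat (its centre over the mat, not resting on the opener); opener lying on the mat; every logger on the tray's floor, display up, within 10 mm of the centre of one outlined place and within 11 degrees of square to it; all at rest and released (x of lid in the frame of mat between -0.085 and 0.085 m and y of lid in the frame of mat between -0.095 and 0.095 m and z of lid in the frame of mat between 0.008 and 0.022 m and angle between lid's own z axis and vertical below 0.1 rad and linear speed of each of lid, opener, logger1, logger2, logger3, logger4, logger5 below 0.02 m/s and x of opener in the frame of mat between -0.115 and 0.115 m and y of opener in the frame of mat between -0.135 and 0.135 m and z of opener in the frame of mat below 0.023 m and ((horizontal distance between logger1 and place1 below 0.01 m and angle between the x axis of logger1 and the x axis of place1, either way round below 0.2 rad) or (horizontal distance between logger1 and place2 below 0.01 m and angle between the x axis of logger1 and the x axis of place2, either way round below 0.2 rad) or (horizontal distance between logger1 and place3 below 0.01 m and angle between the x axis of logger1 and the x axis of place3, either way round below 0.2 rad) or (horizontal distance between logger1 and place4 below 0.01 m and angle between the x axis of logger1 and the x axis of place4, either way round below 0.2 rad) or (horizontal distance between logger1 and place5 below 0.01 m and angle between the x axis of logger1 and the x axis of place5, either way round below 0.2 rad) or (horizontal distance between logger1 and place6 below 0.01 m and angle between the x axis of logger1 and the x axis of place6, either way round below 0.2 rad)) and z of each of logger1, logger2, logger3, logger4, logger5 in the frame of tray below 0.009 m and angle between each of logger1, logger2, logger3, logger4, logger5's own z axis and vertical below 0.15 rad and ((horizontal distance between logger2 and place1 below 0.01 m and angle between the x axis of logger2 and the x axis of place1, either way round below 0.2 rad) or (horizontal distance between logger2 and place2 below 0.01 m and angle between the x axis of logger2 and the x axis of place2, either way round below 0.2 rad) or (horizontal distance between logger2 and place3 below 0.01 m and angle between the x axis of logger2 and the x axis of place3, either way round below 0.2 rad) or (horizontal distance between logger2 and place4 below 0.01 m and angle between the x axis of logger2 and the x axis of place4, either way round below 0.2 rad) or (horizontal distance between logger2 and place5 below 0.01 m and angle between the x axis of logger2 and the x axis of place5, either way round below 0.2 rad) or (horizontal distance between logger2 and place6 below 0.01 m and angle between the x axis of logger2 and the x axis of place6, either way round below 0.2 rad)) and ((horizontal distance between logger3 and place1 below 0.01 m and angle between the x axis of logger3 and the x axis of place1, either way round below 0.2 rad) or (horizontal distance between logger3 and place2 below 0.01 m and angle between the x axis of logger3 and the x axis of place2, either way round below 0.2 rad) or (horizontal distance between logger3 and place3 below 0.01 m and angle between the x axis of logger3 and the x axis of place3, either way round below 0.2 rad) or (horizontal distance between logger3 and place4 below 0.01 m and angle between the x axis of logger3 and the x axis of place4, either way round below 0.2 rad) or (horizontal distance between logger3 and place5 below 0.01 m and angle between the x axis of logger3 and the x axis of place5, either way round below 0.2 rad) or (horizontal distance between logger3 and place6 below 0.01 m and angle between the x axis of logger3 and the x axis of place6, either way round below 0.2 rad)) and ((horizontal distance between logger4 and place1 below 0.01 m and angle between the x axis of logger4 and the x axis of place1, either way round below 0.2 rad) or (horizontal distance between logger4 and place2 below 0.01 m and angle between the x axis of logger4 and the x axis of place2, either way round below 0.2 rad) or (horizontal distance between logger4 and place3 below 0.01 m and angle between the x axis of logger4 and the x axis of place3, either way round below 0.2 rad) or (horizontal distance between logger4 and place4 below 0.01 m and angle between the x axis of logger4 and the x axis of place4, either way round below 0.2 rad) or (horizontal distance between logger4 and place5 below 0.01 m and angle between the x axis of logger4 and the x axis of place5, either way round below 0.2 rad) or (horizontal distance between logger4 and place6 below 0.01 m and angle between the x axis of logger4 and the x axis of place6, either way round below 0.2 rad)) and ((horizontal distance between logger5 and place1 below 0.01 m and angle between the x axis of logger5 and the x axis of place1, either way round below 0.2 rad) or (horizontal distance between logger5 and place2 below 0.01 m and angle between the x axis of logger5 and the x axis of place2, either way round below 0.2 rad) or (horizontal distance between logger5 and place3 below 0.01 m and angle between the x axis of logger5 and the x axis of place3, either way round below 0.2 rad) or (horizontal distance between logger5 and place4 below 0.01 m and angle between the x axis of logger5 and the x axis of place4, either way round below 0.2 rad) or (horizontal distance between logger5 and place5 below 0.01 m and angle between the x axis of logger5 and the x axis of place5, either way round below 0.2 rad) or (horizontal distance between logger5 and place6 below 0.01 m and angle between the x axis of logger5 and the x axis of place6, either way round below 0.2 rad))); the robot touches nothing.
It fails at once if the fingers or arm press on or grip the lid (over 3 N) while it is still snapped down (z of lid_front in the frame of case below 0.083 m and horizontal distance between lid and case below 0.01 m and contact force between any of the fingers, the arm and lid above 3 N).
It fails at once if a bystander is moved more than 3 cm (distance of any of spray_bottle, beaker, pen_box from where it was at the start of the episode above 0.03 m).
Of logger1, logger2, logger3, logger4, logger5 only 3 to 5 are there at a start; the rules pass over those that are not, and their reading is None.
At some moment in a run one of opener may be knocked a few centimetres aside while the robot is not near it.
Once in a run the grip may slacken for a moment while it holds something.
It also fails if it takes over 210 s, if anything falls off the work surface, if the arm or the gripper's body presses on something with over 40 N, if the wrist force passes 120 N, or if a joint passes its speed limit or range.

## Working session

There is one attempt and no reset: what is moved stays moved. The work goes in short steps, Python scripts to look and compute and a tool call to move; the robot and the scene stay as the last step left them, time stands still between calls to the robot, and variables do not carry over. Pictures are saved under pics/ and viewed, and the job is handed in when it is done.

Besides the shell and the picture viewer there is one more tool, called as a command line: name --argument value ..., lists and objects as JSON in quotes. move_arm: Moves the arm, as the interface text tells. Its arguments: {"type":"object","properties":{"deltas":{"type":"string"},"grip":{"type":"number"}},"required":["deltas"]}

```bash
ls; mkdir -p pics
cat > h.py <<'E'
import numpy as np, cv2
from scipy.spatial.transform import Rotation as R
from bench import telemetry, eyes, arm
def shot(n,f=None):
    d=eyes.get_image(n)
    if f: cv2.imwrite('pics/'+f,d['pixels'])
    return d
def world(d,u,v,z=None,rz=None):
    K=np.array([[d['fx'],0,d['cx']],[0,d['fy'],d['cy']],[0,0,1.]])
    p=cv2.undistortPoints(np.array([[[u,v]]],float),K,np.array(d['dist_coeffs'],float))[0,0]
    ray=np.array([p[0],-p[1],-1.])
    Rm=R.from_quat(d['orientation']).as_matrix(); o=np.array(d['origin'])
    if rz is not None: return o+Rm@(ray*rz)
    if z is None:
        return o+Rm@(ray*d['range_z'][int(round(v)),int(round(u))])
    w=Rm@ray
    return o+w*(z-o[2])/w[2]
def cloud(d):
    K=np.array([[d['fx'],0,d['cx']],[0,d['fy'],d['cy']],[0,0,1.]])
    v,u=np.mgrid[:480,:640]
    p=cv2.undistortPoints(np.stack([u,v],-1).reshape(-1,1,2).astype(float),K,np.array(d['dist_coeffs'],float))[:,0]
    ray=np.c_[p[:,0],-p[:,1],-np.ones(len(p))]*d['range_z'].reshape(-1,1)
    w=ray@R.from_quat(d['orientation']).as_matrix().T+np.array(d['origin'])
    w[d['range_z'].ravel()==0]=np.nan
    return w.reshape(480,640,3)
def pix(d,P):
    Rm=R.from_quat(d['orientation']).as_matrix()
    c=(np.atleast_2d(P)-np.array(d['origin']))@Rm; c=c*[1,-1,-1]
    K=np.array([[d['fx'],0,d['cx']],[0,d['fy'],d['cy']],[0,0,1.]])
    return cv2.projectPoints(c,np.zeros(3),np.zeros(3),K,np.array(d['dist_coeffs'],float))[0][:,0]
def st():
    s=telemetry.read_state()
    print('t',round(s['clock'],2),'p',np.round(s['position'],1),'q',np.round(s['ee_rot'],4),'F',np.round(s['contact_force'],1),'T',np.round(s['wrist_torque'],2),'w',round(s['gripper_width'],1),'j',np.round(s['joints'],3))
    print(np.round(R.from_quat(s['ee_rot']).as_matrix(),3).tolist())
    return s
E
python3 - <<'E'
from h import *
st()
for n in('top','side'):
    d=shot(n,n+'0.png'); print(n,d['origin'],d['orientation'],d['fx'],d['dist_coeffs'])
    for k in 'case case_notch lid lid_rib lid_front opener opener_tip mat tray place1 spray_bottle beaker pen_box logger1'.split():
        print(k,[(round(b['p'],2),np.round(b['point']).tolist(),np.round(pix(d,b['point'])[0]).tolist()) for b in eyes.boxes_of(d,k)])
E
```

```text
pics
t 0.0 p [ 259.  -568.1  192.2] q [-2.122e-01  9.772e-01  1.000e-03 -3.000e-04] F [ 0.8 -0.4 -0.3] T [ 0.02  0.02 -0.01] w 85.3 j [-0.884  0.386  0.007 -0.    -1.194 -0.259]
[[-0.91, -0.415, -0.001], [-0.415, 0.91, 0.002], [0.0, 0.002, -1.0]]
top [ 413.97061446   71.85557597 1216.55178371] [ 0.03782864 -0.03194697 -0.70405207  0.70842012] 524.835144599022 [-0.1300279  0.         0.         0.         0.       ]
case [(0.66, [547.0, -5.0, 50.0], [362.0, 239.0])]
case_notch [(0.65, [544.0, -5.0, 42.0], [362.0, 240.0]), (0.61, [712.0, -345.0, 54.0], [509.0, 168.0]), (0.32, [496.0, -292.0, 2.0], [483.0, 264.0])]
lid []
lid_rib [(0.63, [596.0, -8.0, 82.0], [364.0, 215.0]), (0.23, [549.0, -7.0, 48.0], [362.0, 238.0])]
lid_front [(0.56, [594.0, -6.0, 82.0], [363.0, 216.0])]
opener [(0.84, [511.0, 324.0, 10.0], [219.0, 255.0]), (0.53, [269.0, 289.0, 6.0], [232.0, 361.0]), (0.47, [546.0, -4.0, 43.0], [361.0, 239.0]), (0.46, [500.0, 517.0, 6.0], [138.0, 259.0])]
opener_tip [(0.78, [271.0, 289.0, 6.0], [232.0, 360.0]), (0.73, [508.0, 321.0, 13.0], [220.0, 256.0]), (0.73, [500.0, -293.0, 3.0
[... 1092 characters left out ...]
, [313.0, 214.0])]
lid_front [(0.76, [596.0, 2.0, 84.0], [310.0, 214.0])]
opener [(0.83, [268.0, 292.0, 2.0], [339.0, 392.0]), (0.63, [508.0, 325.0, 14.0], [241.0, 334.0]), (0.62, [490.0, 522.0, 10.0], [175.0, 403.0])]
opener_tip [(0.89, [491.0, 522.0, 7.0], [175.0, 403.0]), (0.73, [506.0, 323.0, 15.0], [243.0, 334.0]), (0.5, [265.0, 295.0, 7.0], [339.0, 393.0])]
mat [(0.76, [494.0, 303.0, 3.0], [253.0, 334.0])]
tray [(0.81, [499.0, -292.0, 6.0], [409.0, 196.0])]
place1 [(0.93, [496.0, -292.0, 5.0], [410.0, 197.0])]
spray_bottle [(0.78, [705.0, 359.0, 72.0], [164.0, 279.0])]
beaker [(0.64, [700.0, -320.0, 59.0], [357.0, 146.0])]
pen_box [(0.96, [769.0, 1.0, 28.0], [259.0, 200.0])]
logger1 []
```

View pics/top0.png

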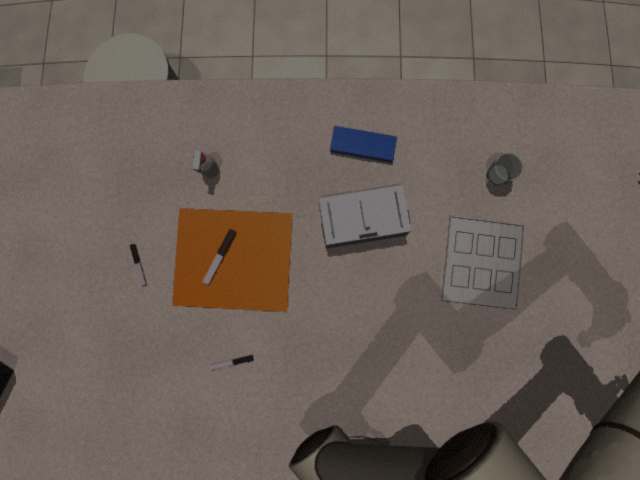

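View pics/side0.png

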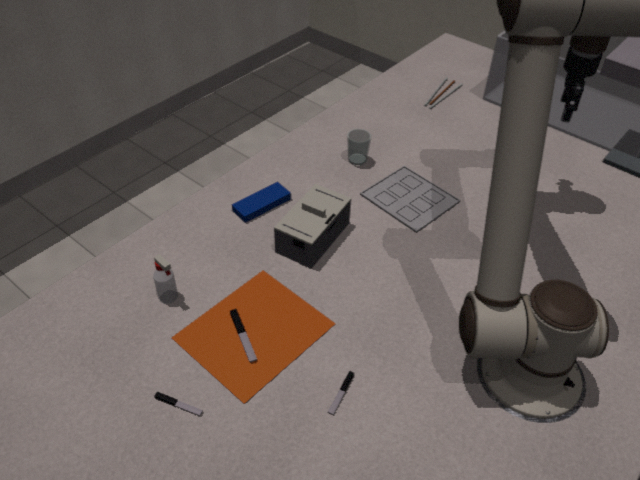

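Run:
```python
from h import *
d=shot('top')
im=d['pixels']
a=cv2.resize(im[200:400,100:300],None,fx=3.5,fy=3.5,interpolation=cv2.INTER_CUBIC)
cv2.imwrite('pics/crop1.png',a[:600])
a=cv2.resize(im[180:300,280:440],None,fx=5,fy=5,interpolation=cv2.INTER_CUBIC)
cv2.imwrite('pics/crop2.png',a[:600])
np.savez('/tmp/t.npz',pix=im,rz=d['range_z'])
```

```text
(no output)
```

View pics/crop1.png

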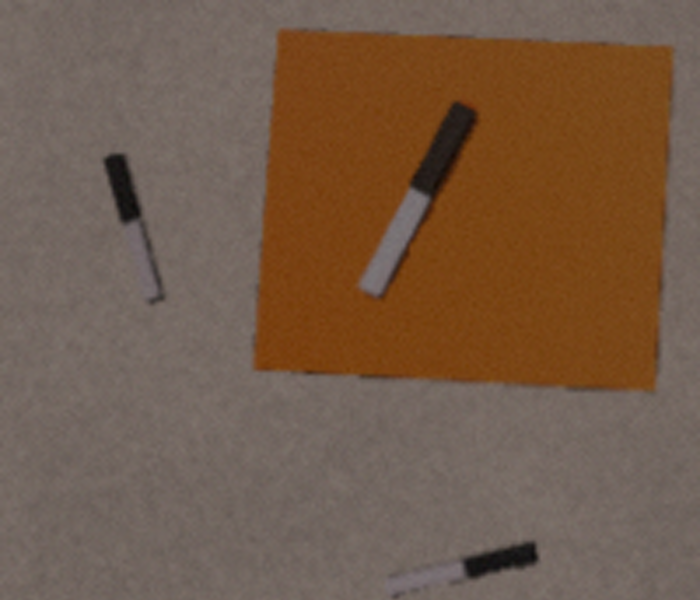

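View pics/crop2.png

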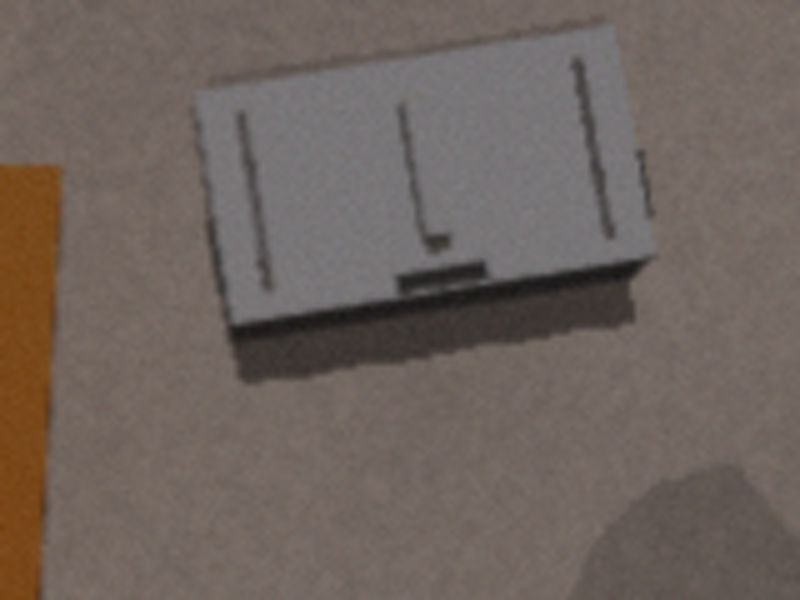

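The opener candidates in the top view are (219,255) on the mat, (138,259) and (232,361). The one on the mat is clearly the largest, so that is the one I'll use. The lid is around (364,215), with its black mark at (368,235) facing the robot.

```bash
cat > meas.py <<'E'
from h import *
def rect(P):
    r=cv2.minAreaRect(P.astype(np.float32)); return np.round(r[0],1),np.round(r[1],1),round(r[2],1)
def maskpts(d,mask,z):
    c,_=cv2.findContours(mask.astype(np.uint8),cv2.RETR_EXTERNAL,cv2.CHAIN_APPROX_NONE)
    c=max(c,key=cv2.contourArea)[:,0]
    return np.array([world(d,u,v,z=z)[:2] for u,v in c])
if __name__=='__main__':
  for n in('top','side'):
    d=shot(n); C=cloud(d); hsv=cv2.cvtColor(d['pixels'],cv2.COLOR_BGR2HSV)
    x,y,z=C[...,0],C[...,1],C[...,2]
    print(n)
    m=(z>60)&(abs(x-590)<90)&(abs(y)<130)
    print('lid z',np.nanmedian(z[(z>70)&m]),'rect',rect(np.c_[x[m&(z>75)&(z<95)],y[m&(z>75)&(z<95)]]))
    mr=m&(z>95); print('rib',mr.sum(),np.nanmedian(z[mr]),rect(np.c_[x[mr],y[mr]]))
    om=(hsv[...,1]>150)&(hsv[...,0]<20)&(abs(y-288)<190)&(abs(x-500)<170)
    P=maskpts(d,om,3); print('mat',rect(P),'z',np.nanmedian(z[om]))
    box=(abs(x-510)<120)&(abs(y-300)<130)&~((hsv[...,1]>120))&(z>-5)&(z<40)
    box=cv2.morphologyEx(box.astype(np.uint8),cv2.MORPH_OPEN,np.ones((2,2)))
    nn,lab,s,cen=cv2.connectedComponentsWithStats(box)
    for i in range(1,nn):
        if s[i,4]>60:
            P=maskpts(d,lab==i,11); print('op?',s[i,4],rect(P),'z',np.nanmedian(z[lab==i]))
            for nm,mm in(('handle',hsv[...,2]<70),('blade',hsv[...,2]>=90)):
                q=(lab==i)&mm; 
                if q.sum()>10:
                    P=np.array([world(d,u,v,z=19 if nm=='handle' else 13)[:2] for v,u in zip(*np.where(q))]);print(nm,P.mean(0),rect(P),np.nanmedian(z[q]))
    b=[pp for pp in eyes.boxes_of(d,'tray')][:1]
    print('bench z',np.nanmedian(z[(abs(x-400)<30)&(abs(y-20)<50)]))
E
python3 meas.py
```

```text
top
lid z 84.02208077195996 rect (array([596.8,  -7.9]), array([105.2, 194.7]), 9.5)
rib 170 103.93698211263154 (array([596.6,  -7.7]), array([60.9, 12.4]), 9.2)
mat (array([503.4, 294.6]), array([268.5, 229.3]), 87.7) z 1.8902037416046369
op? 401 (array([617.6, 266.5]), array([ 14.2, 195.7]), 0.1) z -0.38871123284502573
blade [619.01929027 251.79050996] (array([617.2, 266.2]), array([ 14.2, 195.4]), 0.1) -0.38871123284502573
op? 395 (array([505.1, 322.3]), array([ 17.9, 137.7]), 64.4) z 13.146532421118764
handle [533.90422339 305.4941221 ] (array([511.9, 315.9]), array([ 13.7, 119.4]), 64.5) 16.403237888658737
blade [476.32162805 337.0447846 ] (array([476.9, 335.3]), array([17.9, 75.3]), 64.4) 11.643035392535467
bench z -1.2171576995503983
side
lid z 83.50296671691876 rect (array([595.3,  -9.6]), array([109.1, 198.7]), 9.2)
rib 148 102.36117533411584 (array([595.1, -10.8]), array([60.7, 21.5]), 8.5)
mat (array([500.6, 294.5]), array([267.5, 228.1]), 87.6) z 1.5375280878990907
op? 502 (array([606.9, 315.2]), array([ 77.4, 265.6]), 14.9) z -0.5831605398419697
blade [604.06575073 318.09266966] (array([605.5, 316.1]), array([ 77.3, 265.1]), 14.9) -0.5831605398419697
op? 350 (array([503.3, 322.8]), array([ 17.1, 141.5]), 63.1) z 12.337858452841374
handle [526.96987064 313.19634134] (array([499.3, 326.9]), array([ 13.1, 139.6]), 62.8) 17.448886464539555
blade [476.2841381  337.01403613] (array([475.4, 337.4]), array([17., 78.]), 63.1) 11.489015307544037
bench z -1.2254493496332088
```

```bash
cat > plan.py <<'E'
from h import *
import sys
def Rdown(yaw_deg,pitch_deg=0,axis=None):
    # tool down, tool x at yaw (world), then tilt
    y=np.radians(yaw_deg); x=np.array([np.cos(y),np.sin(y),0]); z=np.array([0,0,-1.]); yy=np.cross(z,x)
    return R.from_matrix(np.c_[x,yy,z])
def to(pos=None,Rt=None):
    s=st(); Rc=R.from_quat(s['ee_rot'])
    x=Rc.as_matrix()[:,0]; print('yaw x',np.degrees(np.arctan2(x[1],x[0])).round(2))
    if pos is not None:
        print('shift now-axes cm',np.round(Rc.as_matrix().T@(np.array(pos)-s['position'])/10,2))
    if Rt is not None:
        print('turn',np.round((Rc.inv()*Rt).as_rotvec(),3))
        if pos is not None: print('shift after turn',np.round(Rt.as_matrix().T@(np.array(pos)-s['position'])/10,2))
E
python3 - <<'E'
from plan import *
to((538.7,306,190),Rdown(-26))
E
```

```text
t 1.75 p [ 259.3 -568.7  193.3] q [-0.2123  0.9772 -0.      0.    ] F [ 0.9 -0.9 -0.4] T [-0.04 -0.01  0.03] w 85.5 j [-0.884  0.385  0.008 -0.    -1.194 -0.259]
[[-0.91, -0.415, 0.0], [-0.415, 0.91, -0.0], [-0.0, -0.0, -1.0]]
yaw x -155.49
shift now-axes cm [-61.71  67.99   0.33]
turn [-0.   -0.   -2.26]
shift after turn [-13.23 -90.86   0.33]
```

move_arm --deltas "-3.43 3.78 0 0 0 0;-3.43 3.78 0 0 0 0;-3.43 3.78 0 0 0 0;-3.43 3.78 0 0 0 0;-3.43 3.78 0 0 0 0;-3.43 3.78 0 0 0 0;-3.43 3.78 0 0 0 0;-3.43 3.78 0 0 0 0;-3.43 3.78 0 0 0 0;-3.43 3.78 0 0 0 0;-3.43 3.78 0 0 0 0;-3.43 3.78 0 0 0 0" --grip 4

```text
clock: 3.25
position: [446.0, 16.6, 193.8]
ee_rot: [-0.213, 0.977, 0.0, 0.001]
contact_force: [0.2, -0.3, -0.2]
gripper_width: 40.1
```

move_arm --deltas "-3.43 3.78 0 0 0 0;-3.43 3.78 0 0 0 0;-3.43 3.78 0 0 0 0;-3.43 3.78 0 0 0 0;-3.43 3.78 0 0 0 0;-3.43 3.78 0 0 0 0;0 0 0 0 0 0"

```text
clock: 4.12
position: [539.2, 309.5, 192.0]
ee_rot: [-0.214, 0.977, -0.0, -0.0]
contact_force: [0.1, -0.1, -0.7]
gripper_width: 39.8
```

move_arm --deltas "0 0 0 0 0 -0.188;0 0 0 0 0 -0.188;0 0 0 0 0 -0.188;0 0 0 0 0 -0.188;0 0 0 0 0 -0.188;0 0 0 0 0 -0.188;0 0 0 0 0 -0.188;0 0 0 0 0 -0.188;0 0 0 0 0 -0.188;0 0 0 0 0 -0.188;0 0 0 0 0 -0.188;0 0 0 0 0 -0.188"

```text
clock: 5.62
position: [538.5, 305.5, 193.5]
ee_rot: [0.974, -0.227, -0.0, 0.0]
contact_force: [1.2, 0.9, -0.3]
gripper_width: 39.9
```

```bash
python3 - <<'E'
from plan import *
to((538.7,306,190),Rdown(-26))
E
python3 meas.py | grep -E 'top|side|op|handle|blade'
```

```text
t 5.62 p [538.5 305.5 193.5] q [ 9.739e-01 -2.272e-01 -1.000e-04  1.000e-04] F [ 1.2  0.9 -0.3] T [ 0.02 -0.01  0.01] w 39.9 j [ 0.777  0.375 -0.007 -0.    -1.189  0.335]
[[0.897, -0.442, -0.0], [-0.442, -0.897, -0.0], [-0.0, 0.0, -1.0]]
yaw x -26.26
shift now-axes cm [-0.   -0.05  0.35]
turn [ 0.     0.    -0.005]
shift after turn [-0.   -0.05  0.35]
top
op? 383 (array([617.6, 260.6]), array([ 14.2, 183.8]), 0.1) z -0.792958869576978
blade [618.87381653 251.5540895 ] (array([617.2, 260.3]), array([ 14.2, 183.5]), 0.1) -0.792958869576978
op? 338 (array([504.9, 321.9]), array([ 17.1, 137.7]), 63.4) z 12.231671034233159
handle [516.22416848 313.61016599] (array([512.9, 315.3]), array([ 16.1, 117.1]), 62.3) 13.57937606360224
blade [466.39813578 341.84928889] (array([477.1, 335.8]), array([16.8, 75.3]), 64.3) 10.737451962605974
side
op? 475 (array([607.3, 317.1]), array([ 83.3, 269.2]), 16.7) z -0.6678980268203532
blade [602.83860111 322.70977422] (array([605.9, 318.1]), array([ 83.2, 268.7]), 16.7) -0.6678980268203532
op? 354 (array([502.7, 322.8]), array([ 17.8, 140.4]), 62.4) z 12.199745089853195
handle [509.49250282 321.39111404] (array([499.1, 325.3]), array([ 17.6, 136.1]), 61.3) 14.73999327138472
blade [466.85158493 341.67085098] (array([474.5, 338.2]), array([17.1, 78.9]), 63.4) 11.036473641770613
```

move_arm --deltas "0 0 4 0 0 0;0 0 4 0 0 0;0 0 4 0 0 0;-0.1 0 3 0 0 0;0 0 1.5 0 0 0;0 0 1.3 0 0 0;0 0 1 0 0 0;0 0 0 0 0 0"

```text
clock: 6.82
position: [537.8, 306.9, 5.1]
ee_rot: [0.973, -0.23, -0.0, 0.0]
contact_force: [0.3, 0.4, 0.9]
gripper_width: 40.2
```

Run:
```python
from plan import *
to((537.6,305.8,5.5),Rdown(-26.5))
```

```text
t 6.83 p [537.8 306.9   5.1] q [ 9.732e-01 -2.300e-01 -1.000e-04  2.000e-04] F [0.3 0.4 0.9] T [-0.01 -0.01 -0.06] w 40.2 j [ 0.78   0.56  -0.225 -0.    -0.786  0.327]
[[0.894, -0.448, -0.0], [-0.448, -0.894, -0.0], [-0.0, 0.0, -1.0]]
yaw x -26.59
shift now-axes cm [ 0.03  0.11 -0.04]
turn [ 0.     0.    -0.002]
shift after turn [ 0.03  0.11 -0.04]
```

move_arm --deltas "0 0.1 0 0 0 0;0 0 0 0 0 0;0 0 0 0 0 0;0 0 0 0 0 0;0 0 0 0 0 0;0 0 0 0 0 0" --grip 0

```text
clock: 7.58
position: [537.5, 306.1, 5.3]
ee_rot: [0.973, -0.23, 0.0, 0.0]
contact_force: [-0.6, 0.9, 0.4]
gripper_width: 0.2
```

move_arm --deltas "0 0 -2 0 0 0;0 0 -3 0 0 0;0 0 -4 0 0 0;0 0 -4 0 0 0;0 0 -4 0 0 0;0 0 -3 0 0 0;0 0 0 0 0 0"

```text
clock: 8.45
position: [538.7, 307.1, 208.5]
ee_rot: [0.973, -0.23, 0.002, -0.003]
contact_force: [0.1, -0.6, 0.3]
gripper_width: -0.1
```

Run:
```python
from plan import *
to()
d=shot('side','s1.png');a=cv2.resize(d['pixels'][200:400,150:350],None,fx=3,fy=3);cv2.imwrite('pics/s1.png',a)
d=shot('top');a=cv2.resize(d['pixels'][180:340,120:320],None,fx=3,fy=3);cv2.imwrite('pics/t1.png',a)
```

```text
t 8.45 p [538.7 307.1 208.5] q [ 0.9733 -0.2297  0.002  -0.0026] F [ 0.1 -0.6  0.3] T [0.04 0.02 0.04] w -0.1 j [ 7.790e-01  3.630e-01  1.300e-02  1.000e-03 -1.215e+00  3.280e-01]
[[0.894, -0.447, 0.005], [-0.447, -0.894, 0.004], [0.003, -0.006, -1.0]]
yaw x -26.56
```

View pics/s1.png

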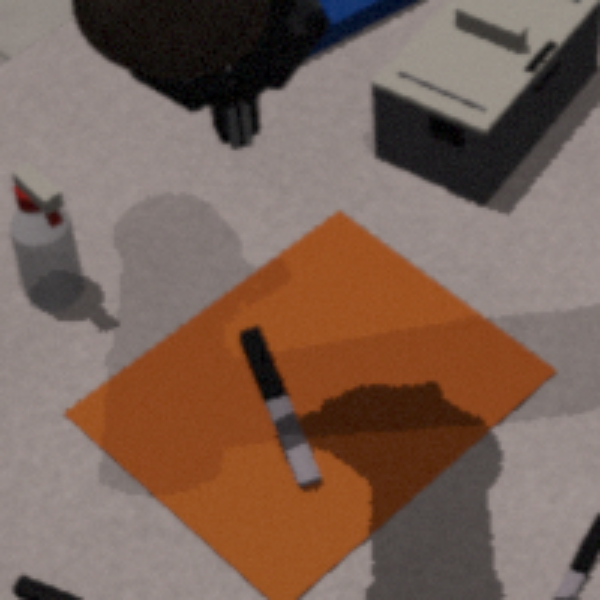

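View pics/t1.png

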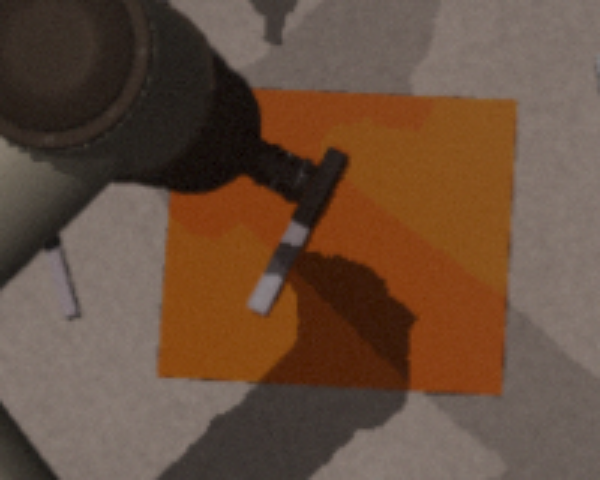

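The gripper closed on nothing, and the opener now lies somewhere else. It seems to have been knocked aside, so I'll measure it again.

```bash
cat > op.py <<'E'
from meas import *
def opener(verbose=1):
  for n in('top','side'):
    d=shot(n); C=cloud(d); hsv=cv2.cvtColor(d['pixels'],cv2.COLOR_BGR2HSV)
    x,y,z=C[...,0],C[...,1],C[...,2]
    box=(abs(x-502)<150)&(abs(y-295)<160)&(z>4.5)&(z<25)
    box=cv2.morphologyEx(box.astype(np.uint8),cv2.MORPH_OPEN,np.ones((2,2)))
    nn,lab,s,cen=cv2.connectedComponentsWithStats(box)
    for i in range(1,nn):
        if s[i,4]>80:
            q=lab==i
            P=np.c_[x[q],y[q]]; r=rect(P)
            dk=q&(z>14.5); lt=q&(z<=13.5)
            h=np.array([np.median(x[dk]),np.median(y[dk])]); b=np.array([np.median(x[lt]),np.median(y[lt])])
            v=b-h
            print(n,s[i,4],r,'handle',h.round(1),'blade',b.round(1),'dir',np.degrees(np.arctan2(v[1],v[0])).round(1))
if __name__=='__main__': opener()
E
python3 op.py
```

```text
top 459 (array([504.6, 321.7]), array([ 19.3, 140.2]), 61.1) handle [534.2 308.3] blade [488.4 331. ] dir 153.6
side 449 (array([508.6, 319.4]), array([ 20.9, 146.8]), 62.7) handle [534.2 308.4] blade [478.5 335.1] dir 154.4
```

Run:
```python
from h import *
s=st()
for n in('top','side'):
    d=shot(n); C=cloud(d); p=np.array(s['position'])
    print(n,pix(d,[p,p+[0,0,50],[537,306,19]]).round(1))
    m=(np.linalg.norm(C-p,axis=2)<35); Q=C[m]; print(m.sum(), Q.min(0) if len(Q) else 0, Q.mean(0) if len(Q) else 0)
    u,v=pix(d,[p])[0]; u,v=int(u),int(v)
    a=d['pixels'][v-40:v+40,u-40:u+40].copy(); a=cv2.resize(a,None,fx=6,fy=6,interpolation=cv2.INTER_CUBIC); cv2.circle(a,(243,243),4,(0,0,255),1)
    cv2.imwrite(f'pics/p_{n}.png',a)
```

```text
t 8.65 p [536.7 305.6 203.7] q [ 0.9732 -0.2299 -0.001   0.0011] F [ 0.7  0.5 -0.8] T [-0.   -0.04 -0.01] w 0.1 j [ 7.790e-01  3.670e-01  8.000e-03 -1.000e-03 -1.214e+00  3.280e-01]
[[0.894, -0.448, -0.002], [-0.448, -0.894, -0.002], [-0.001, 0.003, -1.0]]
top [[208.2 234.2]
 [202.2 231. ]
 [226.  243.8]]
0 0 0
side [[230.9 261.1]
 [228.7 242.8]
 [237.8 320. ]]
0 0 0
```

View pics/p_side.png

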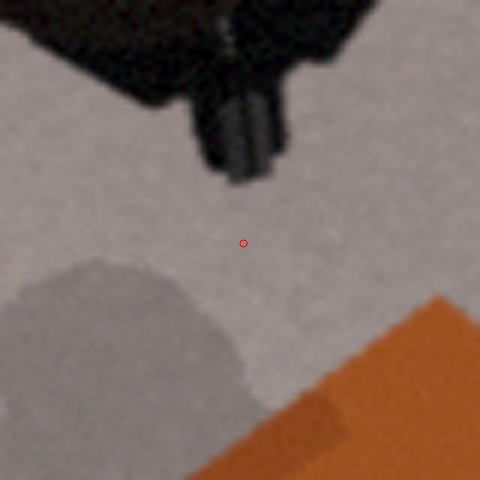

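View pics/p_top.png

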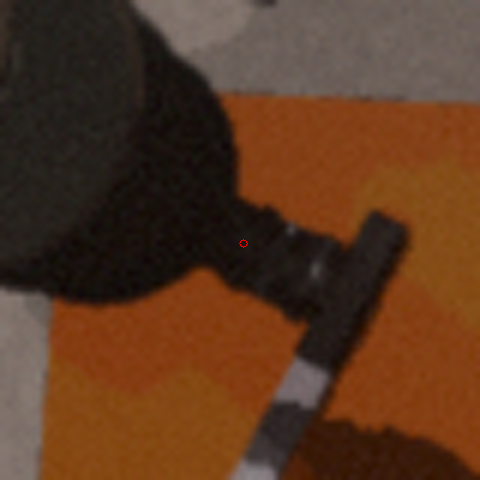

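Run:
```python
from h import *
s=st()
for n in('side','top'):
    d=shot(n); C=cloud(d)
    for (u,v) in ([(229,248),(231,249),(233,249),(231,246),(231,240)] if n=='side' else [(218,241),(219,239),(216,238),(214,241),(217,242)]):
        print(n,u,v,C[v,u].round(1),d['pixels'][v,u])
```

```text
t 8.75 p [536.9 305.7 203.8] q [ 9.732e-01 -2.299e-01 -8.000e-04  1.100e-03] F [ 0.1 -0.  -0.3] T [ 0.02 -0.04 -0.02] w -0.0 j [ 0.779  0.367  0.008 -0.    -1.214  0.328]
[[0.894, -0.447, -0.002], [-0.447, -0.894, -0.002], [-0.001, 0.003, -1.0]]
side 229 248 [527.9 313.6 251.9] [39 39 39]
side 231 249 [526.3 310.4 247.8] [29 33 32]
side 233 249 [524.5 307.2 246.6] [45 45 46]
side 231 246 [528.8 307.6 252. ] [23 21 19]
side 231 240 [527.2 307.2 268.6] [28 21 27]
top 218 241 [509.3 258.1 334.7] [32 34 44]
top 219 239 [512.7 256.3 335.4] [40 41 46]
top 216 238 [514.1 261.  337.8] [19 17 26]
top 214 241 [509.9 266.3 328.8] [16 19 26]
top 217 242 [507.6 259.8 334.7] [19 23 29]
```

Run:
```python
from h import *
d=shot('side')
print(pix(d,[[259.3,-568.6,193.3],[259.3,-568.6,233.3]]))
a=cv2.imread('pics/side0.png')[30:150,520:640]
cv2.imwrite('pics/s0c.png',cv2.resize(a,None,fx=5,fy=5))
C=cloud(d)
m=(C[...,2]>225)&(C[...,2]<330)&(abs(C[...,0]-530)<60)&(abs(C[...,1]-305)<60)
Q=C[m]
for z in range(230,330,10):
    q=Q[(Q[:,2]>=z)&(Q[:,2]<z+10)]
    if len(q): print(z,len(q),q.min(0).round(),q.max(0).round(),q.mean(0).round())
```

```text
[[557.65871077 127.87497458]
 [562.35032758 114.41136232]]
240 23 [523. 299. 242.] [538. 317. 250.] [528. 309. 247.]
250 59 [522. 295. 250.] [545. 319. 260.] [529. 309. 255.]
260 60 [522. 294. 260.] [549. 320. 270.] [529. 309. 265.]
270 55 [522. 291. 270.] [544. 320. 280.] [528. 309. 275.]
280 92 [511. 279. 280.] [543. 336. 290.] [528. 308. 286.]
290 228 [508. 268. 290.] [553. 343. 300.] [529. 306. 295.]
300 132 [504. 268. 300.] [547. 351. 310.] [525. 304. 305.]
310 167 [500. 262. 310.] [550. 358. 320.] [522. 301. 315.]
320 114 [497. 256. 320.] [552. 364. 330.] [513. 284. 325.]
```

View pics/s0c.png

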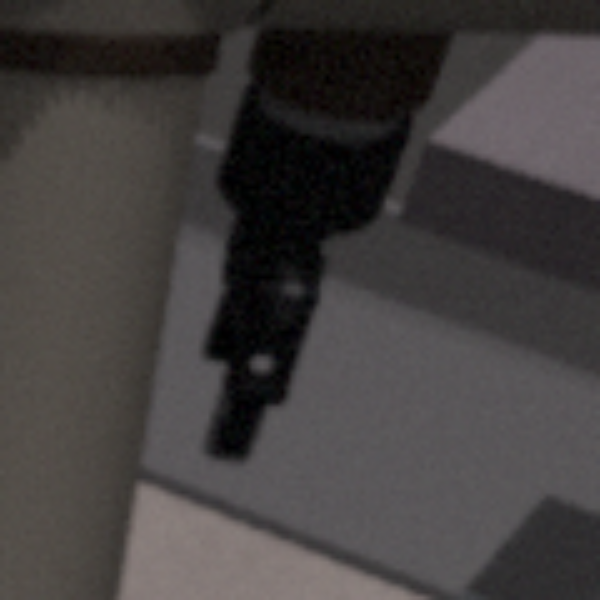

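Run:
```python
from h import *
d=shot('side')
y=np.array([-.415,.91,0]);x=np.array([-.91,-.415,0])
for z in(193,206,245):
  for s in(-50,-43,43,50): print(z,s,pix(d,[np.array([259.3,-568.6,z])+y*s])[0].round(1))
t=shot('top'); 
for z in (204,243): print(z,pix(t,[[537,306,z]]))
m=shot('top','t2.png')
```

```text
193 -50 [557.6 117.4]
193 -43 [557.6 118.9]
193 43 [557.6 137.4]
193 50 [557.6 139. ]
206 -50 [559.1 113.2]
206 -43 [559.1 114.6]
206 43 [559.1 133.1]
206 50 [559.1 134.6]
245 -50 [563.6 100. ]
245 -43 [563.7 101.4]
245 43 [563.9 119.7]
245 50 [563.9 121.3]
204 [[207.94660193 234.07938853]]
243 [[203.30986756 231.56513472]]
```

View pics/t2.png

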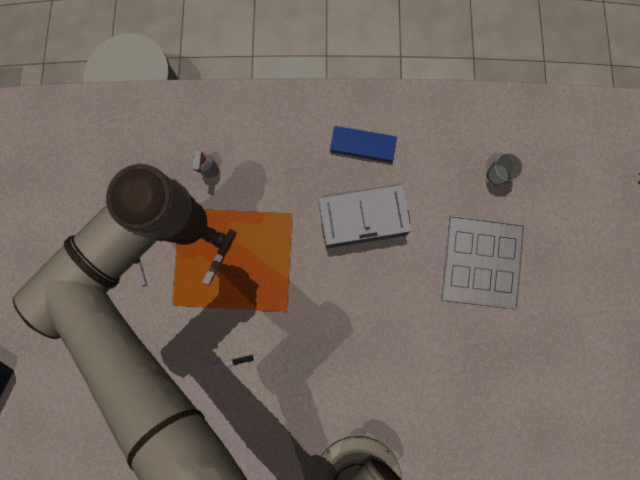

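The side depth puts the visible fingertips about 39 mm above the telemetry z, both at the start (open) and now (shut). That explains the missed grasp. I'll go down in stages, checking height by camera and force instead of trusting the stated TCP.

move_arm --deltas "0 0 5 0 0 0;0 0 5 0 0 0;0 0 5 0 0 0;0 0 4 0 0 0;0 0 1 0 0 0;0 0 0 0 0 0;0 0 0 0 0 0" --grip 4

```text
clock: 9.93
position: [538.8, 307.3, 7.5]
ee_rot: [0.973, -0.23, 0.001, -0.002]
contact_force: [0.3, 0.3, 0.7]
gripper_width: 39.9
```

```bash
cat > tip.py <<'E'
from h import *
s=st()
d=shot('side'); C=cloud(d); p=np.array(s['position'])
m=(C[...,2]>p[2]+5)&(C[...,2]<p[2]+110)&(np.hypot(C[...,0]-p[0],C[...,1]-p[1])<60)&(d['pixels'].max(-1)<75)
Q=C[m]
for z in np.arange(p[2]+5,p[2]+110,6):
    q=Q[(Q[:,2]>=z)&(Q[:,2]<z+6)]
    if len(q): print(round(z-p[2]),len(q),q.min(0).round(),q.max(0).round())
u,v=pix(d,[p])[0].astype(int)
a=d['pixels'][max(0,v-60):v+40,max(0,u-60):u+60]; cv2.imwrite('pics/tip%d.png'%(s['clock']*100),cv2.resize(a,None,fx=5,fy=5,interpolation=cv2.INTER_CUBIC)); print('pics/tip%d.png'%(s['clock']*100))
E
python3 tip.py; ls -t pics|head -1
```

```text
t 9.93 p [538.8 307.3   7.5] q [ 0.9733 -0.2296  0.0013 -0.0016] F [0.3 0.3 0.7] T [ 0.02 -0.01  0.01] w 39.9 j [ 0.779  0.557 -0.225  0.001 -0.785  0.328]
[[0.895, -0.447, 0.003], [-0.447, -0.895, 0.003], [0.002, -0.004, -1.0]]
5 121 [485. 295.  13.] [553. 335.  18.]
11 33 [511. 298.  19.] [548. 325.  23.]
35 2 [522. 287.  45.] [529. 290.  47.]
41 8 [516. 279.  50.] [526. 293.  54.]
47 7 [516. 278.  55.] [519. 290.  60.]
53 8 [515. 280.  61.] [519. 292.  64.]
59 12 [514. 280.  67.] [519. 293.  72.]
65 6 [516. 281.  73.] [518. 289.  77.]
71 5 [514. 284.  79.] [518. 292.  84.]
77 8 [513. 274.  85.] [516. 288.  90.]
83 21 [505. 266.  91.] [527. 286.  96.]
89 52 [503. 259.  97.] [527. 290. 102.]
95 31 [502. 260. 103.] [527. 287. 108.]
101 17 [502. 260. 109.] [525. 291. 114.]
107 13 [500. 259. 115.] [524. 289. 117.]
pics/tip992.png
tip992.png
```

View pics/tip992.png

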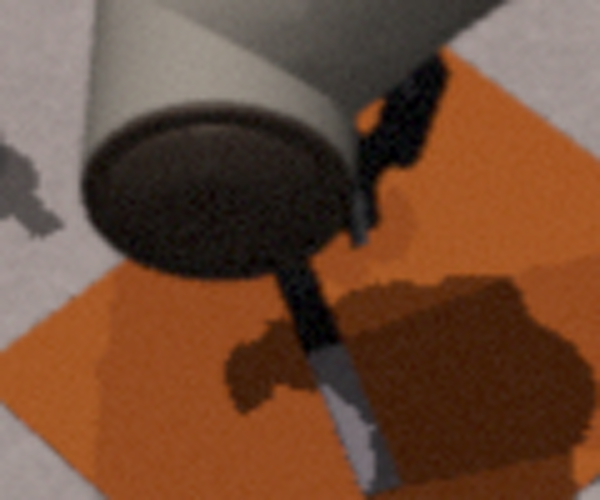

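The image agrees: the fingertip at crop (360,240) is well above the mat, while telemetry says z=7.5. I'll go lower, watching the force.

move_arm --deltas "0 0 1 0 0 0;0 0 1 0 0 0;0 0 1 0 0 0;0 0 0.3 0 0 0;0 0 0 0 0 0"

```text
clock: 10.6
position: [537.3, 306.0, -28.2]
ee_rot: [0.973, -0.23, -0.0, 0.0]
contact_force: [0.3, 0.5, 0.2]
gripper_width: 40.1
```

```bash
python3 tip.py
```

```text
t 10.6 p [537.3 306.  -28.2] q [ 9.732e-01 -2.298e-01 -2.000e-04  4.000e-04] F [0.3 0.5 0.2] T [0.02 0.02 0.03] w 40.1 j [ 0.779  0.604 -0.251  0.    -0.717  0.328]
[[0.894, -0.447, -0.001], [-0.447, -0.894, -0.001], [-0.0, 0.001, -1.0]]
17 1 [543. 332.  -6.] [543. 332.  -6.]
23 129 [478. 271.  -3.] [554. 357.   1.]
29 239 [477. 269.   1.] [550. 362.   7.]
35 67 [484. 287.   7.] [523. 336.  13.]
41 60 [483. 279.  13.] [522. 333.  18.]
47 14 [510. 279.  19.] [519. 316.  25.]
53 7 [513. 280.  26.] [516. 291.  28.]
59 9 [514. 279.  32.] [518. 290.  36.]
65 5 [514. 280.  39.] [517. 289.  41.]
71 6 [513. 280.  43.] [517. 289.  47.]
77 8 [510. 271.  51.] [516. 290.  54.]
83 19 [503. 263.  55.] [520. 289.  61.]
89 52 [501. 258.  61.] [528. 288.  67.]
95 32 [502. 257.  67.] [526. 288.  72.]
101 14 [500. 258.  74.] [522. 291.  78.]
107 16 [500. 261.  79.] [519. 291.  82.]
pics/tip1060.png
```

move_arm --deltas "0 0 0.3 0 0 0;0 0 0.2 0 0 0;0 0 0 0 0 0"

```text
clock: 11.02
position: [537.3, 306.1, -32.8]
ee_rot: [0.973, -0.23, -0.0, 0.0]
contact_force: [0.6, -0.5, 0.7]
gripper_width: 40.2
```

move_arm --deltas "0 0 0 0 0 0;0 0 0 0 0 0;0 0 0 0 0 0;0 0 0 0 0 0;0 0 0 0 0 0" --grip 0

```text
clock: 11.65
position: [537.7, 306.4, -32.3]
ee_rot: [0.973, -0.23, 0.0, -0.0]
contact_force: [-0.8, 0.2, 3.1]
gripper_width: 14.3
```

move_arm --deltas "0 0 -1 0 0 0;0 0 -3 0 0 0;0 0 -4 0 0 0;0 0 -4 0 0 0;0 0 -4 0 0 0;0 0 -2 0 0 0;0 0 0 0 0 0;0 0 0 0 0 0"

```text
clock: 12.65
position: [536.5, 305.5, 145.9]
ee_rot: [0.973, -0.23, -0.001, 0.001]
contact_force: [-0.0, 0.1, -0.5]
gripper_width: 14.2
```

```bash
cat > view.py <<'E'
import sys
from h import *
n,u0,v0,w,h,name=sys.argv[1],*map(int,sys.argv[2:6]),sys.argv[6]
s=st(); d=shot(n); a=d['pixels'][v0:v0+h,u0:u0+w]; f=min(800/w,600/h)
cv2.imwrite('pics/'+name,cv2.resize(a,None,fx=f,fy=f,interpolation=cv2.INTER_CUBIC)[:600,:800])
E
python3 view.py side 160 200 160 120 v1.png
```

```text
t 12.65 p [536.5 305.5 145.9] q [ 0.9732 -0.23   -0.001   0.001 ] F [-0.   0.1 -0.5] T [ 0.01 -0.02 -0.01] w 14.2 j [ 7.790e-01  4.090e-01 -7.800e-02 -1.000e-03 -1.087e+00  3.280e-01]
[[0.894, -0.448, -0.002], [-0.448, -0.894, -0.001], [-0.002, 0.002, -1.0]]
```

View pics/v1.png

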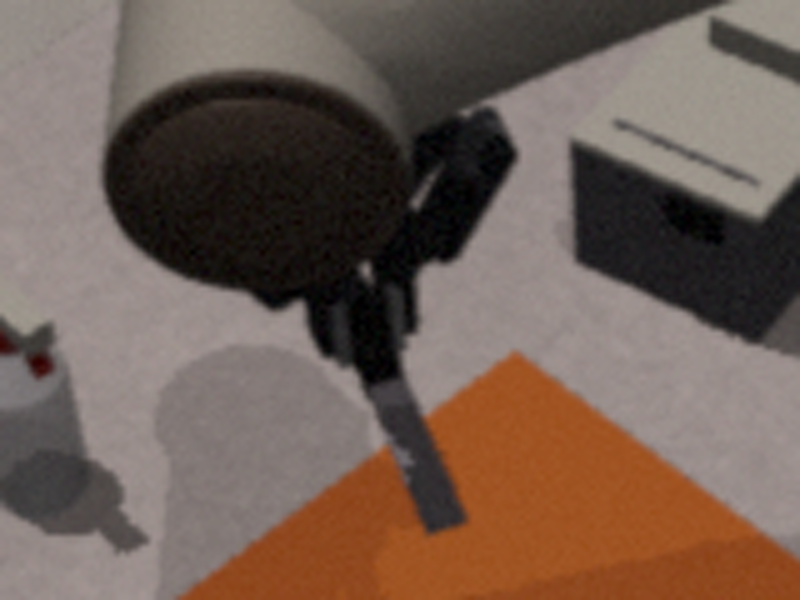

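The opener is held. In v1 its handle sits between the fingers at (370,330) and the blade runs to (445,520). Next I turn it to the case heading.

move_arm --deltas "0 0 -1 0 0 0.18;0 0 -1 0 0 0.18;0 0 0 0 0 0.18;0 0 0 0 0 0.18;0 0 0 0 0 0.18;0 0 0 0 0 0.18;0 0 0 0 0 0.18;0 0 0 0 0 0.18;0 0 0 0 0 0.18;0 0 0 0 0 0.18;0 0 0 0 0 0.18;0 0 0 0 0 0.18"

```text
clock: 14.2
position: [536.7, 305.6, 165.4]
ee_rot: [-0.253, 0.967, -0.001, -0.002]
contact_force: [0.7, -0.6, -1.4]
gripper_width: 14.3
```

move_arm --deltas "0 0 0 0 0 0.18;0 0 0 0 0 0.18;0 0 0 0 0 0"

```text
clock: 14.58
position: [536.9, 305.7, 165.7]
ee_rot: [-0.08, 0.997, -0.001, -0.001]
contact_force: [-0.9, 0.7, -1.4]
gripper_width: 14.4
```

Run:
```python
from plan import *
to((410.6,-38.5,165),Rdown(-171))
```

```text
t 14.57 p [536.9 305.7 165.7] q [-7.980e-02  9.968e-01 -9.000e-04 -1.200e-03] F [-0.9  0.7 -1.4] T [0.04 0.02 0.03] w 14.4 j [ 0.779  0.394 -0.049 -0.    -1.131 -2.19 ]
[[-0.987, -0.159, -0.002], [-0.159, 0.987, -0.002], [0.003, -0.002, -1.0]]
yaw x -170.84
shift now-axes cm [ 17.94 -31.97   0.17]
turn [-0.002 -0.003  0.003]
shift after turn [ 17.85 -32.02   0.07]
```

move_arm --deltas "2.24 -4 0 0 0 0;2.24 -4 0 0 0 0;2.24 -4 0 0 0 0;2.24 -4 0 0 0 0;2.24 -4 0 0 0 0;2.24 -4 0 0 0 0;2.24 -4 0 0 0 0;2.24 -4 0 0 0 0;0 0 0 0 0 0;0 0 2 0 0 0;0 0 2 0 0 0;0 0 0 0 0 0"

```text
clock: 16.08
position: [409.8, -37.9, 126.0]
ee_rot: [-0.08, 0.997, -0.0, -0.002]
contact_force: [0.3, -0.5, -0.3]
gripper_width: 14.0
```

```bash
python3 view.py side 230 160 200 150 v2.png; python3 view.py top 280 160 160 120 v3.png
```

```text
t 16.07 p [409.8 -37.9 126. ] q [-7.990e-02  9.968e-01 -4.000e-04 -2.000e-03] F [ 0.3 -0.5 -0.3] T [ 0.01  0.   -0.01] w 14.0 j [ 0.306  0.088 -0.581 -0.    -0.906 -1.717]
[[-0.987, -0.159, -0.004], [-0.159, 0.987, -0.001], [0.004, -0.0, -1.0]]
t 16.12 p [410.8 -37.8 127. ] q [-8.000e-02  9.968e-01 -3.000e-04 -7.000e-04] F [-0.2  0.9 -0.4] T [ 0.01  0.04 -0.01] w 14.5 j [ 0.306  0.087 -0.579  0.    -0.906 -1.717]
[[-0.987, -0.159, -0.001], [-0.159, 0.987, -0.001], [0.002, -0.001, -1.0]]
```

View pics/v2.png

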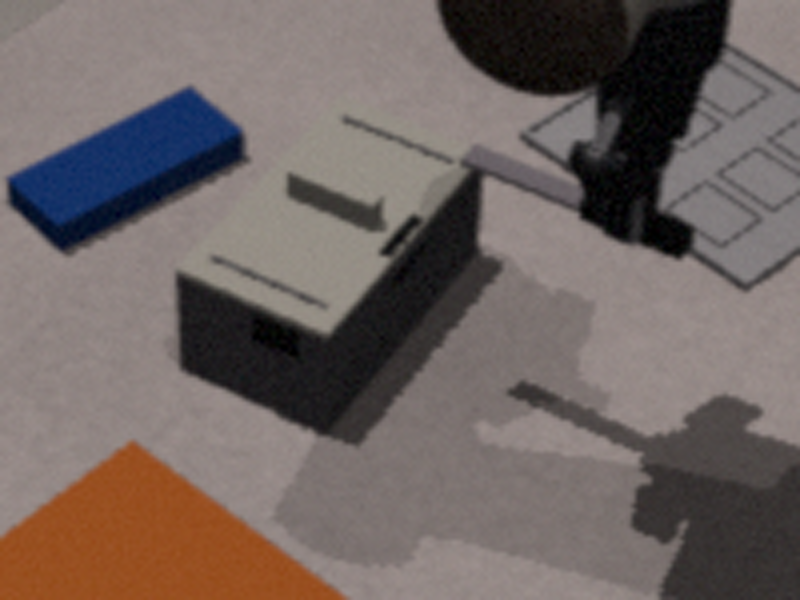

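View pics/v3.png

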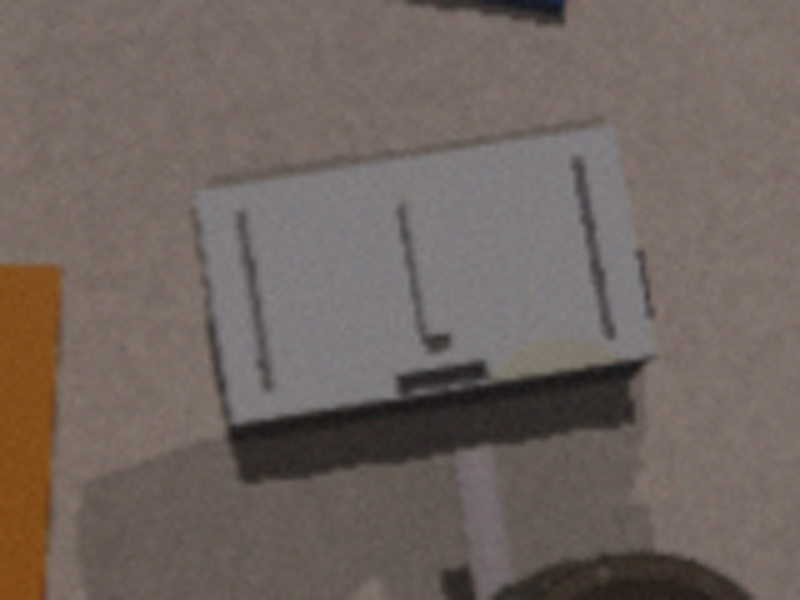

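```bash
cat > blade.py <<'E'
from meas import *
import sys
# case frame estimate
C0=np.array([596.6,-8.0]); TH=np.radians(9.3); U=np.array([np.cos(TH),np.sin(TH)]); V=np.array([-U[1],U[0]])
def blade(zlo,zhi,xlo,xhi):
  s=st(); p=np.array(s['position'])
  for n in('top','side'):
    d=shot(n); C=cloud(d)
    rel=C[...,:2]-p[:2]; a=rel@U; b=rel@V
    m=(C[...,2]>zlo)&(C[...,2]<zhi)&(a>38)&(a<130)&(abs(b)<25)
    Q=C[m]; a=a[m]; b=b[m]; z=Q[:,2]
    if len(Q)<15: print(n,'few',len(Q)); continue
    fz=np.polyfit(a,z,1); fb=np.polyfit(a,b,1)
    print(n,len(Q),'a range',a.min().round(1),a.max().round(1),'z at a=40,106:',np.polyval(fz,[40,106]).round(1),'tilt deg',np.degrees(np.arctan(fz[0])).round(2),'b at 40,106',np.polyval(fb,[40,106]).round(1),'yaw rel',np.degrees(np.arctan(fb[0])).round(2),'resid',np.std(z-np.polyval(fz,a)).round(2))
  w=p[:2]-C0; print('TCP in case frame',(w@U).round(1),(w@V).round(1),'z',p[2].round(1))
if __name__=='__main__': blade(*map(float,sys.argv[1:3]),0,0)
E
python3 blade.py 140 200
```

```text
t 16.18 p [411.4 -37.7 127.6] q [-7.980e-02  9.968e-01 -2.000e-04  1.000e-04] F [ 0.   0.7 -0.8] T [0.04 0.02 0.04] w 13.9 j [ 3.060e-01  8.600e-02 -5.780e-01  1.000e-03 -9.060e-01 -1.718e+00]
[[-0.987, -0.159, 0.0], [-0.159, 0.987, -0.0], [-0.0, -0.0, -1.0]]
top 244 a range 40.7 102.3 z at a=40,106: [171.8 171.9] tilt deg 0.07 b at 40,106 [ 1.7 -0. ] yaw rel -1.47 resid 1.89
side 163 a range 38.6 100.3 z at a=40,106: [171.7 171.6] tilt deg -0.04 b at 40,106 [-0.1 -0.7] yaw rel -0.5 resid 2.0
TCP in case frame -187.6 0.7 z 127.6
```

move_arm --deltas "0 0 2.5 0 0 0;0 0 2.5 0 0 0;0 0 2.5 0 0 0;0 0 1.5 0 0 0;0 0 0.48 0 0 0;0 0 0 0 0 0;0 0 0 0 0 0"

```text
clock: 17.15
position: [411.6, -37.8, 33.3]
ee_rot: [-0.079, 0.997, 0.0, 0.001]
contact_force: [0.8, -0.3, -1.4]
gripper_width: 14.3
```

```bash
python3 blade.py 60 95
```

```text
t 17.15 p [411.6 -37.8  33.3] q [-7.900e-02  9.969e-01  2.000e-04  1.000e-03] F [ 0.8 -0.3 -1.4] T [0.   0.05 0.04] w 14.3 j [ 0.305  0.236 -0.705  0.    -0.628 -1.718]
[[-0.988, -0.157, 0.002], [-0.157, 0.988, 0.0], [-0.002, 0.0, -1.0]]
top 206 a range 39.5 101.7 z at a=40,106: [77.4 77.7] tilt deg 0.24 b at 40,106 [ 1.6 -0.1] yaw rel -1.47 resid 2.18
side 155 a range 38.4 101.1 z at a=40,106: [77.2 76.7] tilt deg -0.41 b at 40,106 [-0.2 -1.7] yaw rel -1.25 resid 2.08
TCP in case frame -187.4 0.5 z 33.3
```

move_arm --deltas "-1 0 0 0 0 0;-1 0 0 0 0 0;-1 0 0 0 0 0;-0.6 0 0 0 0 0;-0.6 0 0 0 0 0;0 0 0 0 0 0"

```text
clock: 18.0
position: [452.6, -31.4, 32.4]
ee_rot: [-0.079, 0.997, -0.0, -0.0]
contact_force: [0.0, -0.2, -0.5]
gripper_width: 14.4
```

```bash
python3 blade.py 60 80;  python3 view.py side 230 160 160 120 v4.png
```

```text
t 18.0 p [452.6 -31.4  32.4] q [-0.0788  0.9969 -0.     -0.    ] F [ 0.  -0.2 -0.5] T [-0.    0.02  0.02] w 14.4 j [ 0.291  0.297 -0.612  0.    -0.662 -1.704]
[[-0.988, -0.157, -0.0], [-0.157, 0.988, -0.0], [0.0, -0.0, -1.0]]
top 145 a range 55.6 128.9 z at a=40,106: [77.  74.1] tilt deg -2.49 b at 40,106 [ 3.5 -1.6] yaw rel -4.43 resid 3.42
side 173 a range 38.2 126.4 z at a=40,106: [76.2 72.6] tilt deg -3.12 b at 40,106 [-1.   1.1] yaw rel 1.84 resid 3.93
TCP in case frame -145.9 0.2 z 32.4
t 18.1 p [451.9 -31.5  32.4] q [-7.870e-02  9.969e-01 -0.000e+00 -3.000e-04] F [-0.9  0.2 -0.7] T [-0.02  0.02 -0.03] w 14.1 j [ 0.291  0.296 -0.613 -0.    -0.662 -1.704]
[[-0.988, -0.157, -0.001], [-0.157, 0.988, -0.0], [0.001, 0.0, -1.0]]
```

View pics/v4.png

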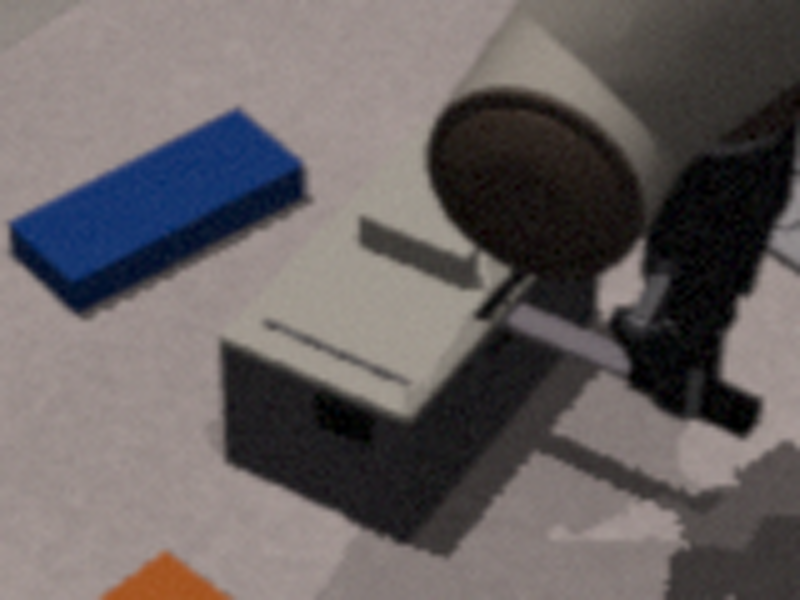

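The blade is about 11 mm into the notch with no contact force. I'll push it further in.

move_arm --deltas "-0.6 0 0 0 0 0;-0.6 0 0 0 0 0;-0.6 0 0 0 0 0;-0.6 0 0 0 0 0;0 0 0 0 0 0"

```text
clock: 18.77
position: [476.5, -27.6, 32.4]
ee_rot: [-0.079, 0.997, 0.0, 0.0]
contact_force: [-0.2, -0.6, -1.2]
gripper_width: 14.1
```

move_arm --deltas "0 0 0.14 0 0 0;0 0 0.28 0 -0.04 0;0.01 0 0.28 0 -0.04 0;0.02 0 0.28 0 -0.04 0;0.03 0 0.28 0 -0.04 0;0 0 0 0 0 0"

```text
clock: 19.52
position: [474.3, -28.2, 19.4]
ee_rot: [-0.079, 0.994, 0.006, 0.078]
contact_force: [-0.0, -0.2, -2.2]
gripper_width: 14.3
```

```bash
cat > lidc.py <<'E'
from blade import *
def lid():
  for n in('top','side'):
    d=shot(n);C=cloud(d); rel=C[...,:2]-C0; a=rel@U;b=rel@V
    m=(abs(b)<90)&(abs(a)<49)&(C[...,2]>70)&(C[...,2]<125)&(abs(b)>12)&(d['pixels'].min(-1)>80)
    if m.sum()<50: print(n,'few'); continue
    A=np.c_[a[m],b[m],np.ones(m.sum())]; z=C[m][:,2]
    k=np.ones(len(z),bool)
    for _ in range(5):
        c=np.linalg.lstsq(A[k],z[k],rcond=None)[0]; k=abs(z-A@c)<4
    print(n,k.sum(),'lid top at front/mid/back',(A.mean(0)*0+c@np.array([-52,0,1])).round(1)[0],(c@np.array([0,0,1])).round(1),(c@np.array([52,0,1])).round(1))
if __name__=='__main__': st(); lid()
E
python3 lidc.py; python3 view.py side 230 160 160 120 v5.png
```

```text
t 19.52 p [474.3 -28.2  19.4] q [-0.0786  0.9938  0.0061  0.0784] F [-0.  -0.2 -2.2] T [-0.06  0.51  0.04] w 14.3 j [ 0.3    0.286 -0.72   0.057 -0.409 -1.763]
[[-0.975, -0.157, 0.155], [-0.155, 0.988, 0.024], [-0.157, -0.0, -0.988]]
top 2906 lid top at front/mid/back 84.1 84.0 83.9
side 1430 lid top at front/mid/back 83.9 83.6 83.3
t 19.62 p [475.7 -27.8  19.9] q [-0.0786  0.9938  0.0062  0.079 ] F [ 0.4 -0.9 -1.6] T [-0.11  0.6  -0.03] w 13.9 j [ 0.3    0.287 -0.718  0.057 -0.41  -1.763]
[[-0.975, -0.157, 0.156], [-0.155, 0.988, 0.025], [-0.158, -0.0, -0.987]]
```

View pics/v5.png

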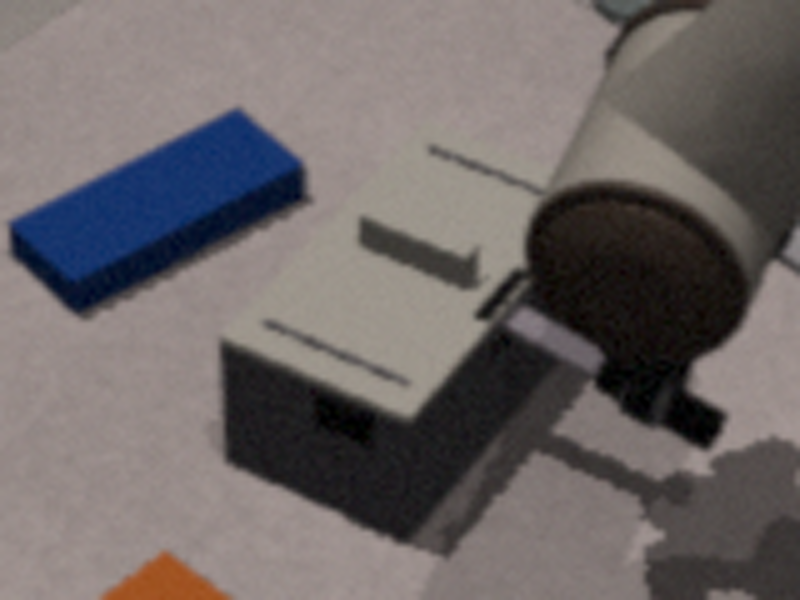

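move_arm --deltas "-0.03 0 0.2 0 -0.03 0;-0.03 0 0.2 0 -0.03 0;-0.03 0 0.2 0 -0.03 0;0 0 0 0 0 0"

```text
clock: 20.18
position: [477.0, -27.7, 13.5]
ee_rot: [-0.078, 0.989, 0.009, 0.123]
contact_force: [-0.5, 0.6, -4.2]
gripper_width: 14.4
```

```bash
python3 lidc.py; python3 view.py side 230 160 160 120 v6.png
```

```text
t 20.18 p [477.  -27.7  13.5] q [-0.0784  0.9893  0.0094  0.1228] F [-0.5  0.6 -4.2] T [0.02 1.23 0.14] w 14.4 j [ 0.305  0.274 -0.833  0.166 -0.223 -1.876]
[[-0.958, -0.157, 0.241], [-0.153, 0.988, 0.038], [-0.244, -0.001, -0.97]]
top 2876 lid top at front/mid/back 85.0 84.6 84.1
side 1535 lid top at front/mid/back 85.1 84.2 83.3
t 20.27 p [477.  -27.8  13.6] q [-0.0781  0.9893  0.0094  0.1226] F [-1.1  1.2 -3.4] T [-0.04  1.43  0.11] w 14.3 j [ 0.305  0.274 -0.832  0.166 -0.224 -1.876]
[[-0.958, -0.157, 0.241], [-0.152, 0.988, 0.038], [-0.244, -0.001, -0.97]]
```

View pics/v6.png

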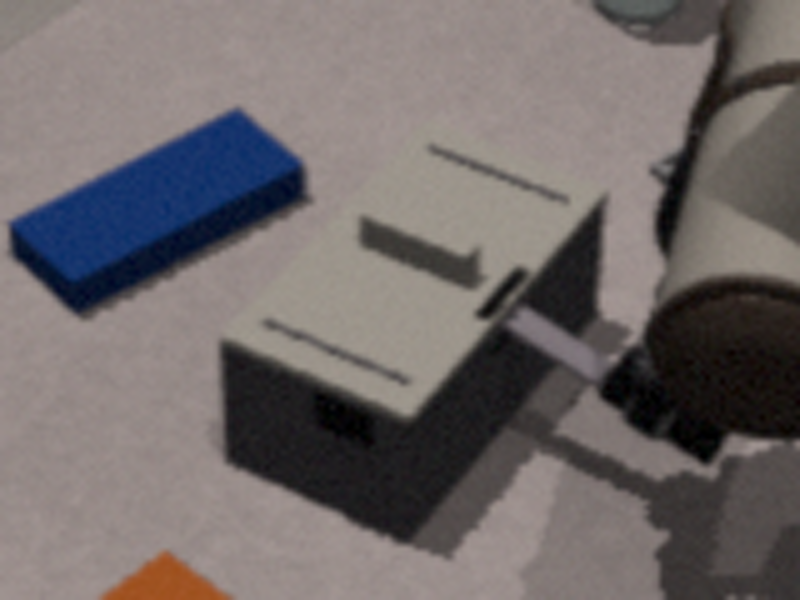

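The lid's front is up about 1 mm. J5 is near its limit, so instead of tilting more I'll slide the blade deeper along its own axis, which also raises the tip.

move_arm --deltas "-0.35 0 0 0 0 0;-0.35 0 0 0 0 0;-0.35 0 0 0 0 0;0 0 0 0 0 0"

```text
clock: 20.82
position: [484.7, -27.1, 15.2]
ee_rot: [-0.077, 0.99, 0.009, 0.121]
contact_force: [-5.1, -1.3, -5.4]
gripper_width: 14.2
```

```bash
python3 lidc.py;python3 view.py side 230 160 160 120 v7.png
```

```text
t 20.82 p [484.7 -27.1  15.2] q [-0.0773  0.9896  0.009   0.1205] F [-5.1 -1.3 -5.4] T [-0.46  2.87 -0.1 ] w 14.2 j [ 0.302  0.282 -0.803  0.146 -0.249 -1.855]
[[-0.959, -0.155, 0.237], [-0.151, 0.988, 0.036], [-0.24, -0.001, -0.971]]
top 2871 lid top at front/mid/back 86.3 85.1 84.0
side 1509 lid top at front/mid/back 85.7 84.8 83.8
t 20.93 p [484.8 -27.1  15.2] q [-0.0773  0.9896  0.009   0.1207] F [-5.6 -1.2 -4.8] T [-0.43  2.91  0.01] w 14.2 j [ 0.302  0.282 -0.803  0.146 -0.249 -1.855]
[[-0.959, -0.155, 0.238], [-0.151, 0.988, 0.036], [-0.24, -0.001, -0.971]]
```

View pics/v7.png

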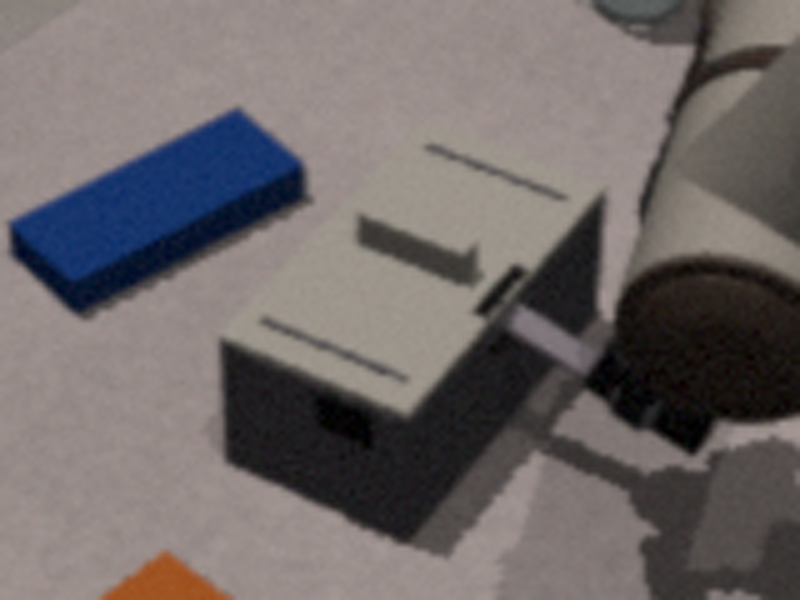

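move_arm --deltas "0.05 0 0.3 0 -0.03 0;0.05 0 0.3 0 -0.03 0;0 0 0 0 0 0"

```text
clock: 21.35
position: [493.3, -27.3, 18.5]
ee_rot: [-0.079, 0.985, 0.018, 0.151]
contact_force: [-0.4, -0.4, -1.6]
gripper_width: 14.3
```

```bash
python3 lidc.py
```

```text
t 21.35 p [493.3 -27.3  18.5] q [-0.0787  0.9853  0.0179  0.1507] F [-0.4 -0.4 -1.6] T [-0.22  1.   -0.05] w 14.3 j [ 0.288  0.274 -0.836  0.171 -0.16  -1.865]
[[-0.942, -0.161, 0.294], [-0.15, 0.987, 0.059], [-0.3, 0.012, -0.954]]
top 2801 lid top at front/mid/back 101.1 92.6 84.1
side 1423 lid top at front/mid/back 100.4 92.0 83.6
```

The lid has sprung up, with its front edge now about 97 mm high. J5 is at its limit, so I'll tilt back gently to let the lid rest, then withdraw.

move_arm --deltas "0 0 0 0 0.03 0;0 0 0 0 0.03 0;0 0 0 0 0.03 0;0 0 0 0 0 0"

```text
clock: 21.95
position: [493.8, -27.1, 18.3]
ee_rot: [-0.08, 0.991, 0.014, 0.107]
contact_force: [-0.7, -0.3, -0.1]
gripper_width: 14.0
```

```bash
python3 lidc.py; python3 blade.py 40 82;python3 view.py side 230 160 160 120 v8.png
```

```text
t 21.95 p [493.8 -27.1  18.3] q [-0.0798  0.991   0.0143  0.1068] F [-0.7 -0.3 -0.1] T [-0.16  0.51  0.06] w 14.0 j [ 0.285  0.298 -0.717  0.046 -0.341 -1.736]
[[-0.964, -0.161, 0.209], [-0.155, 0.987, 0.045], [-0.214, 0.011, -0.977]]
top 2821 lid top at front/mid/back 94.2 89.2 84.1
side 1369 lid top at front/mid/back 94.0 88.7 83.5
t 22.05 p [491.9 -27.6  17.6] q [-0.0797  0.9911  0.0141  0.1054] F [-0.2 -0.8  0.1] T [-0.08  0.33 -0.02] w 14.1 j [ 0.285  0.297 -0.72   0.045 -0.342 -1.736]
[[-0.965, -0.161, 0.207], [-0.155, 0.987, 0.045], [-0.211, 0.011, -0.977]]
top 114 a range 38.0 128.0 z at a=40,106: [70.3 72. ] tilt deg 1.46 b at 40,106 [ 1.5 -6.9] yaw rel -7.2 resid 7.69
side 151 a range 38.3 78.1 z at a=40,106: [70.9 42.6] tilt deg -23.2 b at 40,106 [  5.1 -11.8] yaw rel -14.33 resid 11.07
TCP in case frame -106.5 -2.4 z 17.6
t 22.15 p [491.4 -27.8  17.5] q [-0.0797  0.9912  0.014   0.105 ] F [-0.9 -0.1  0.4] T [-0.    0.22  0.01] w 14.4 j [ 0.285  0.297 -0.72   0.045 -0.342 -1.736]
[[-0.965, -0.161, 0.206], [-0.155, 0.987, 0.045], [-0.21, 0.011, -0.978]]
```

View pics/v8.png

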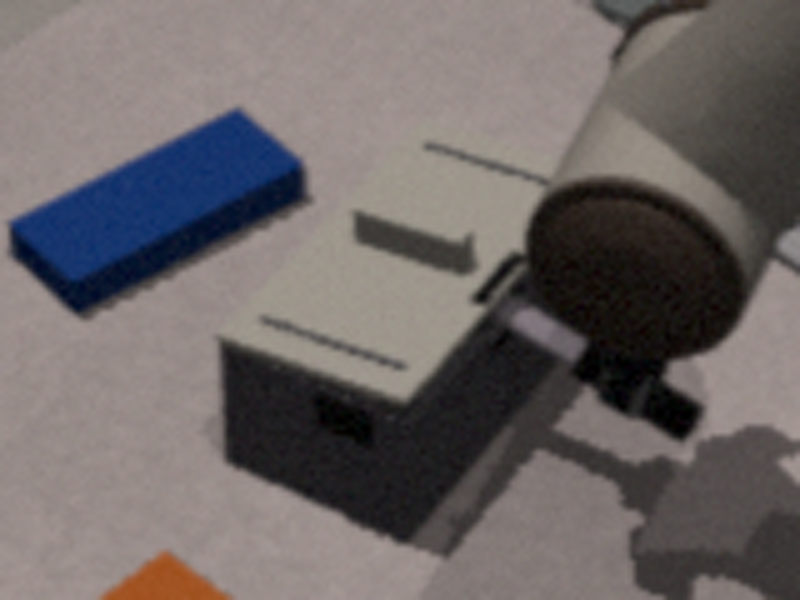

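The lid now rests ajar, with its front edge about 11 mm up and the blade unloaded. I'll withdraw along the blade axis.

move_arm --deltas "0.4 0 0 0 0 0;0.8 0 0 0 0 0;1 0 0 0 0 0;1 0 0 0 0 0;1 0 0 0 0 0;1.5 0 0 0 0 0;1.5 0 0 0 0 0;0 0 0 0 0 0"

```text
clock: 23.2
position: [418.7, -39.9, 1.4]
ee_rot: [-0.079, 0.991, 0.014, 0.102]
contact_force: [0.9, 1.1, -0.1]
gripper_width: 14.0
```

```bash
python3 lidc.py; python3 view.py side 230 160 160 120 v9.png
python3 - <<'E'
from plan import *
to(None,Rdown(-171))
E
```

```text
t 23.2 p [418.7 -39.9   1.4] q [-0.0794  0.9915  0.0136  0.1022] F [ 0.9  1.1 -0.1] T [-0.07  0.4   0.03] w 14.0 j [ 0.31   0.238 -0.916  0.096 -0.211 -1.813]
[[-0.966, -0.16, 0.201], [-0.155, 0.987, 0.043], [-0.205, 0.011, -0.979]]
top 2819 lid top at front/mid/back 94.3 89.2 84.0
side 1449 lid top at front/mid/back 93.8 88.7 83.7
t 23.3 p [421.4 -39.    2.2] q [-0.0797  0.9913  0.0139  0.1041] F [ 0.   0.8 -0.7] T [-0.09  0.42  0.01] w 14.2 j [ 0.31   0.239 -0.912  0.097 -0.211 -1.813]
[[-0.966, -0.161, 0.204], [-0.155, 0.987, 0.044], [-0.209, 0.011, -0.978]]
t 23.35 p [421.9 -38.9   2.3] q [-0.0797  0.9912  0.014   0.1044] F [ 0.6  0.  -0.6] T [-0.07  0.42  0.  ] w 14.4 j [ 0.31   0.239 -0.912  0.097 -0.211 -1.813]
[[-0.966, -0.161, 0.205], [-0.155, 0.987, 0.044], [-0.209, 0.011, -0.978]]
yaw x -170.87
turn [0.012 0.211 0.003]
```

View pics/v9.png

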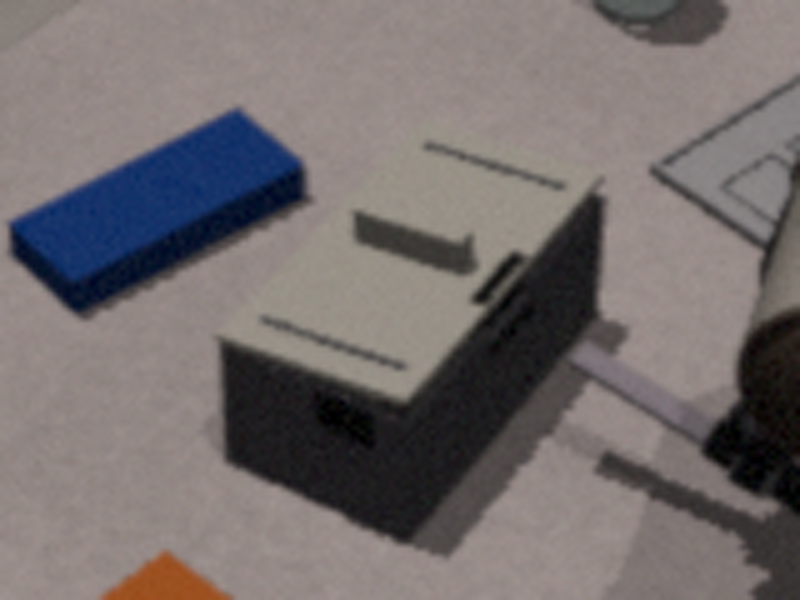

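move_arm --deltas "0 0 -2 0 0 0;0 0 -3 0.006 0.105 0;0 0 -3 0.006 0.105 0;0 0 -4 0 0 0;0 0 -4 0 0 0;0 0 0 0 0 0;0 0 0 0 0 0"

```text
clock: 24.22
position: [407.6, -41.8, 160.4]
ee_rot: [-0.08, 0.997, -0.0, -0.0]
contact_force: [-0.7, -0.2, -1.7]
gripper_width: 14.3
```

```bash
python3 blade.py 140 250
python3 - <<'E'
from plan import *
to(None,Rdown(-171))
E
python3 view.py side 260 100 240 180 v10.png
```

```text
t 24.23 p [407.6 -41.8 160.4] q [-7.970e-02  9.968e-01 -2.000e-04 -4.000e-04] F [-0.7 -0.2 -1.7] T [ 0.05  0.03 -0.01] w 14.3 j [ 0.299  0.041 -0.533  0.    -0.998 -1.71 ]
[[-0.987, -0.159, -0.001], [-0.159, 0.987, -0.0], [0.001, -0.0, -1.0]]
top 267 a range 39.5 102.1 z at a=40,106: [204.4 204.5] tilt deg 0.13 b at 40,106 [1.5 0. ] yaw rel -1.31 resid 1.85
side 170 a range 38.0 100.1 z at a=40,106: [202.9 203.4] tilt deg 0.46 b at 40,106 [-0.8 -0.5] yaw rel 0.31 resid 2.07
TCP in case frame -192.0 -2.8 z 160.4
t 24.32 p [407.1 -42.  159.7] q [-7.980e-02  9.968e-01 -5.000e-04 -1.300e-03] F [-0.   0.6 -0.5] T [ 0.02  0.02 -0.03] w 14.2 j [ 0.299  0.042 -0.534  0.    -0.998 -1.71 ]
[[-0.987, -0.159, -0.003], [-0.159, 0.987, -0.001], [0.003, -0.001, -1.0]]
yaw x -170.84
turn [-0.001 -0.003  0.003]
t 24.32 p [407.1 -42.  159.7] q [-7.980e-02  9.968e-01 -5.000e-04 -1.300e-03] F [-0.   0.6 -0.5] T [ 0.02  0.02 -0.03] w 14.2 j [ 0.299  0.042 -0.534  0.    -0.998 -1.71 ]
[[-0.987, -0.159, -0.003], [-0.159, 0.987, -0.001], [0.003, -0.001, -1.0]]
```

View pics/v10.png

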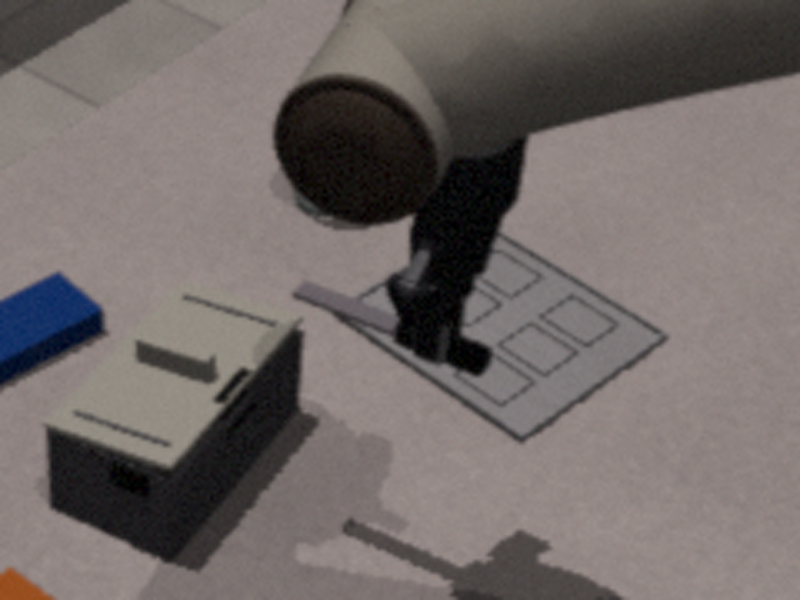

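move_arm --deltas "0 0 0 0 0 -0.176;0 0 0 0 0 -0.176;0 0 0 0 0 -0.176;0 0 0 0 0 -0.176;0 0 0 0 0 -0.176;0 0 0 0 0 -0.176;0 0 0 0 0 -0.176;0 0 0 0 0 -0.176;0 0 0 0 0 0"

```text
clock: 25.5
position: [407.6, -42.0, 160.0]
ee_rot: [-0.705, 0.709, 0.0, -0.001]
contact_force: [0.7, 0.3, -0.8]
gripper_width: 14.3
```

Run:
```python
from plan import *
to((582,254,160),Rdown(-90))
```

```text
t 25.5 p [407.6 -42.  160. ] q [-7.054e-01  7.088e-01  2.000e-04 -1.100e-03] F [ 0.7  0.3 -0.8] T [ 0.03 -0.03 -0.04] w 14.3 j [ 0.299  0.042 -0.533  0.001 -0.998 -0.304]
[[-0.005, -1.0, -0.002], [-1.0, 0.005, -0.001], [0.001, 0.002, -1.0]]
yaw x -90.28
shift now-axes cm [-29.68 -17.3   -0.07]
turn [ 0.002 -0.001 -0.005]
shift after turn [-29.6  -17.44   0.  ]
```

move_arm --deltas "-3.7 -2.17 0 0 0 0;-3.7 -2.17 0 0 0 0;-3.7 -2.17 0 0 0 0;-3.7 -2.17 0 0 0 0;-3.7 -2.17 0 0 0 0;-3.7 -2.17 0 0 0 0;-3.7 -2.17 0 0 0 0;-3.7 -2.17 0 0 0 0;0 0 0 0 0 0"

```text
clock: 26.62
position: [583.1, 255.8, 158.5]
ee_rot: [-0.706, 0.708, -0.0, -0.001]
contact_force: [0.1, -0.1, -0.7]
gripper_width: 14.2
```

move_arm --deltas "0 0 4 0 0 0;0 0 4 0 0 0;0 0 4 0 0 0;0 0 3 0 0 0;0 0 2 0 0 0;0 0 1 0 0 0;0 0 0.7 0 0 0;0 0 0 0 0 0"

```text
clock: 27.62
position: [582.4, 253.3, -26.3]
ee_rot: [-0.706, 0.708, -0.0, -0.0]
contact_force: [0.3, -0.5, -0.3]
gripper_width: 14.3
```

```bash
python3 view.py side 160 200 200 150 v11.png
python3 - <<'E'
from plan import *
to((582,254,-32),Rdown(-90))
E
```

```text
t 27.62 p [582.4 253.3 -26.3] q [-7.059e-01  7.083e-01 -3.000e-04 -3.000e-04] F [ 0.3 -0.5 -0.3] T [-0.04 -0.01  0.01] w 14.3 j [ 0.665  0.622 -0.205  0.001 -0.744 -0.669]
[[-0.003, -1.0, 0.0], [-1.0, 0.003, -0.001], [0.001, -0.0, -1.0]]
t 27.68 p [582.8 253.6 -25.8] q [-7.060e-01  7.082e-01 -4.000e-04  2.000e-04] F [-0.2  0.3 -0.6] T [-0.01 -0.   -0.03] w 14.4 j [ 0.665  0.621 -0.205  0.001 -0.744 -0.669]
[[-0.003, -1.0, 0.001], [-1.0, 0.003, -0.0], [0.0, -0.001, -1.0]]
yaw x -90.18
shift now-axes cm [-0.04  0.08  0.62]
turn [-0.001 -0.    -0.003]
shift after turn [-0.04  0.08  0.62]
```

View pics/v11.png

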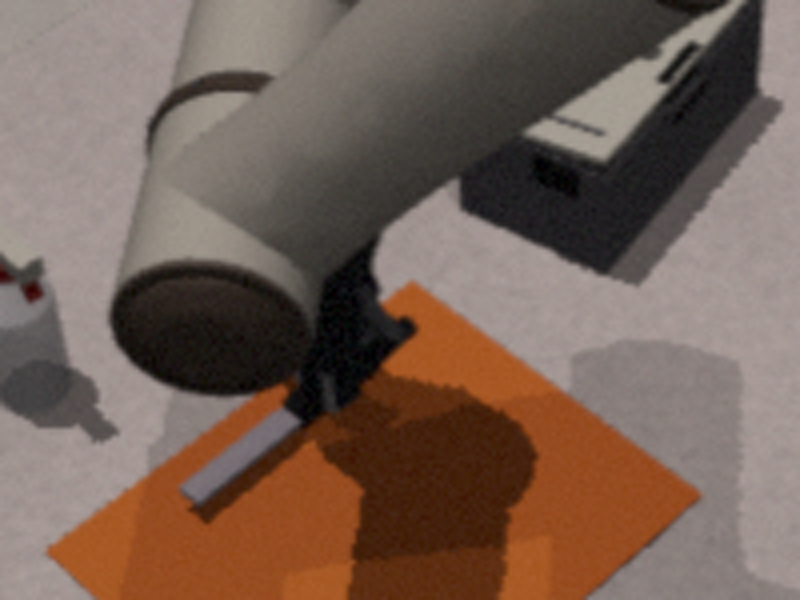

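move_arm --deltas "0 0 0.3 0 0 0;0 0 0.25 0 0 0;0 0 0 0 0 0;0 0 0 0 0 0"

```text
clock: 28.18
position: [582.5, 253.5, -31.8]
ee_rot: [-0.706, 0.708, -0.0, -0.0]
contact_force: [-0.3, 0.6, -0.6]
gripper_width: 14.3
```

move_arm --deltas "0 0 0 0 0 0;0 0 0 0 0 0;0 0 0 0 0 0;0 0 -2 0 0 0;0 0 -4 0 0 0;0 0 -5 0 0 0;0 0 -5 0 0 0;0 0 -4 0 0 0;0 0 0 0 0 0" --grip 5

```text
clock: 29.3
position: [584.5, 254.8, 172.9]
ee_rot: [-0.706, 0.708, -0.001, 0.004]
contact_force: [-0.0, 0.4, -0.7]
gripper_width: 50.0
```

```bash
python3 op.py; python3 lidc.py; python3 meas.py | grep -E 'lid|rib|mat'
python3 - <<'E'
from plan import *
to((596,-8,170),Rdown(9.3))
E
```

```text
top 91 (array([563.2, 304.3]), array([108.5,  21.1]), 66.8) handle [579.  338.1] blade [579.2 339.3] dir 79.0
top 209 (array([579.4, 248.6]), array([17.3, 66.5]), 1.4) handle [580.7 246.8] blade [573.6 243.3] dir -153.9
side 478 (array([579.9, 280.7]), array([148.7,  17.4]), 88.2) handle [576.2 253.3] blade [575.1 300.2] dir 91.3
t 29.4 p [582.  253.6 168.2] q [-7.060e-01  7.082e-01 -0.000e+00 -1.000e-04] F [ 0.1 -0.3 -0.1] T [0.01 0.05 0.02] w 49.8 j [ 0.665  0.419 -0.003  0.    -1.149 -0.668]
[[-0.003, -1.0, -0.0], [-1.0, 0.003, -0.0], [0.0, 0.0, -1.0]]
top 2900 lid top at front/mid/back 94.3 89.2 84.1
side 1487 lid top at front/mid/back 94.0 88.7 83.4
lid z 89.16114199306935 rect (array([597.9,  -7.9]), array([107. , 194.9]), 9.6)
rib 382 97.99738125942883 (array([588. ,  -8.7]), array([ 83.9, 187.1]), 9.6)
mat (array([503.2, 294.8]), array([269.1, 228.8]), 87.6) z 1.9679754974613388
lid z 88.54167562496195 rect (array([595.4, -10.3]), array([110.6, 197.9]), 10.3)
rib 262 101.9934224522276 (array([586. ,  -7.8]), array([ 86.2, 187.2]), 10.9)
mat (array([500.7, 294.5]), array([267.6, 228.3]), 87.6) z 1.608442390411028
t 29.7 p [582.  253.4 166.9] q [-7.061e-01  7.081e-01 -1.000e-04 -1.400e-03] F [ 0.5  0.1 -0.2] T [-0.04 -0.02  0.03] w 50.0 j [ 6.650e-01  4.210e-01 -4.000e-03  1.000e-03 -1.149e+00 -6.680e-01]
[[-0.003, -1.0, -0.002], [-1.0, 0.003, -0.002], [0.002, 0.002, -1.0]]
yaw x -90.16
shift now-axes cm [26.13 -1.47 -0.26]
turn [ 0.003 -0.    -1.736]
shift after turn [-2.84 26.02 -0.31]
```

move_arm --deltas "0 0 0 0 0 0.176;0 0 0 0 0 0.176;0 0 0 0 0 0.176;0 0 0 0 0 0.176;0 0 0 0 0 0.176;0 0 0 0 0 0.176;0 0 0 0 0 0.176;0 0 0 0 0 0.174;0 0 0 0 0 0"

```text
clock: 30.82
position: [582.3, 253.5, 167.5]
ee_rot: [-0.082, 0.997, -0.001, -0.0]
contact_force: [-0.3, -0.5, 1.0]
gripper_width: 49.6
```

Run:
```python
from plan import *
to((598,-7.8,120),Rdown(-170.7))
```

```text
t 30.82 p [582.3 253.5 167.5] q [-8.190e-02  9.966e-01 -7.000e-04 -5.000e-04] F [-0.3 -0.5  1. ] T [ 0.    0.01 -0.  ] w 49.6 j [ 6.650e-01  4.200e-01 -3.000e-03  1.000e-03 -1.149e+00 -2.072e+00]
[[-0.987, -0.163, -0.001], [-0.163, 0.987, -0.001], [0.001, -0.001, -1.0]]
yaw x -170.6
shift now-axes cm [  2.71 -26.03   4.79]
turn [-0.001 -0.001  0.002]
shift after turn [  2.67 -26.05   4.75]
```

move_arm --deltas "0.38 -3.72 0 0 0 0;0.38 -3.72 0 0 0 0;0.38 -3.72 0 0 0 0;0.38 -3.72 0 0 0 0;0.38 -3.72 0 0 0 0;0.38 -3.72 0 0 0 0;0.38 -3.72 0 0 0 0;0 0 0 0 0 0;0 0 2.4 0 0.049 0;0 0 2.4 0 0.049 0;0 0 0 0 0 0"

```text
clock: 32.2
position: [596.1, -7.2, 117.8]
ee_rot: [-0.082, 0.995, -0.005, -0.051]
contact_force: [-0.5, -1.1, 0.8]
gripper_width: 49.9
```

```bash
python3 - <<'E'
from plan import *
to((596.5,-7.9,58))
E
python3 tip.py;  python3 view.py side 230 140 160 120 v12.png
```

```text
t 32.2 p [596.1  -7.2 117.8] q [-0.0819  0.9953 -0.0045 -0.0512] F [-0.5 -1.1  0.8] T [ 0.06 -0.15  0.05] w 49.9 j [ 0.254  0.454 -0.082 -0.009 -1.138 -1.657]
[[-0.981, -0.163, -0.101], [-0.162, 0.987, -0.017], [0.103, -0.001, -0.995]]
yaw x -170.6
shift now-axes cm [-0.64 -0.07  5.95]
t 32.2 p [596.1  -7.2 117.8] q [-0.0819  0.9953 -0.0045 -0.0512] F [-0.5 -1.1  0.8] T [ 0.06 -0.15  0.05] w 49.9 j [ 0.254  0.454 -0.082 -0.009 -1.138 -1.657]
[[-0.981, -0.163, -0.101], [-0.162, 0.987, -0.017], [0.103, -0.001, -0.995]]
35 6 [594. -35. 156.] [616.  22. 158.]
41 24 [585. -38. 159.] [612.  25. 164.]
47 28 [584. -37. 165.] [614.  32. 171.]
53 36 [583. -37. 171.] [612.  31. 177.]
59 37 [583. -38. 177.] [614.  31. 183.]
65 36 [584. -36. 183.] [616.  32. 189.]
71 33 [584. -39. 189.] [617.  35. 195.]
77 23 [585. -42. 195.] [616.  29. 201.]
83 48 [583. -58. 201.] [617.  50. 207.]
89 60 [581. -59. 207.] [610.  51. 213.]
95 42 [581. -64. 213.] [614.  51. 219.]
101 51 [581. -64. 219.] [605.  52. 225.]
107 41 [583. -66. 225.] [617.  52. 228.]
pics/tip3220.png
t 32.25 p [596.9  -7.3 119.5] q [-0.0819  0.9954 -0.0046 -0.0496] F [-0.1 -0.1  0.4] T [ 0.03 -0.22 -0.09] w 50.1 j [ 0.254  0.451 -0.081 -0.009 -1.138 -1.657]
[[-0.982, -0.163, -0.098], [-0.163, 0.987, -0.017], [0.099, -0.001, -0.995]]
```

View pics/v12.png

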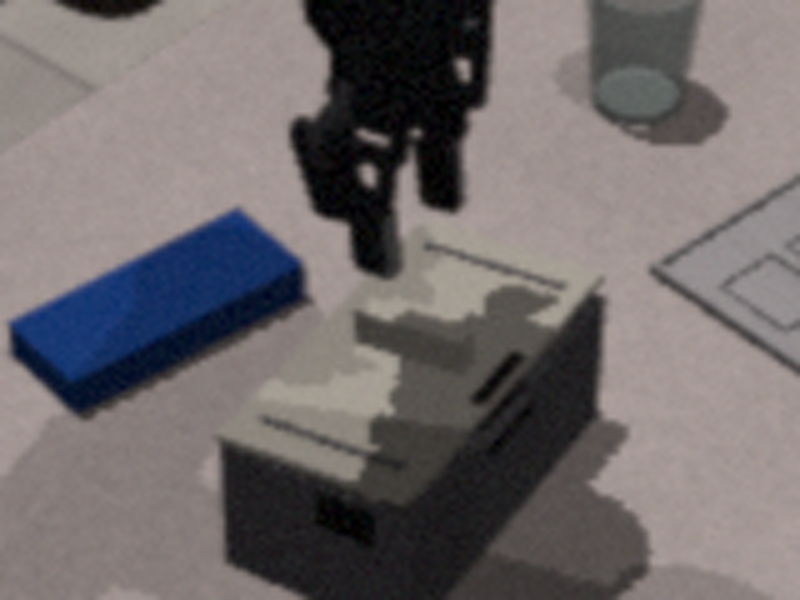

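move_arm --deltas "-0.2 -0.03 2 0 0 0;-0.2 -0.02 2 0 0 0;-0.1 0 1 0 0 0;-0.1 0 0.8 0 0 0;0 0 0 0 0 0;0 0 0 0 0 0"

```text
clock: 33.05
position: [597.9, -8.3, 62.8]
ee_rot: [-0.081, 0.996, -0.004, -0.048]
contact_force: [0.1, 0.7, -0.2]
gripper_width: 49.7
```

```bash
python3 view.py side 230 140 160 120 v13.png; python3 lidc.py
```

```text
t 33.05 p [597.9  -8.3  62.8] q [-0.0809  0.9955 -0.0044 -0.0481] F [ 0.1  0.7 -0.2] T [ 0.07 -0.17 -0.01] w 49.7 j [ 0.252  0.508 -0.144 -0.009 -1.015 -1.655]
[[-0.982, -0.162, -0.095], [-0.161, 0.987, -0.017], [0.096, -0.001, -0.995]]
t 33.1 p [597.9  -8.3  62.8] q [-0.0809  0.9955 -0.0044 -0.0481] F [-1.2 -0.2 -0. ] T [ 0.05 -0.21  0.  ] w 50.0 j [ 0.252  0.508 -0.144 -0.009 -1.015 -1.656]
[[-0.982, -0.162, -0.095], [-0.161, 0.987, -0.017], [0.097, -0.001, -0.995]]
top 637 lid top at front/mid/back 94.3 89.3 84.2
side 766 lid top at front/mid/back 93.9 88.7 83.5
```

View pics/v13.png

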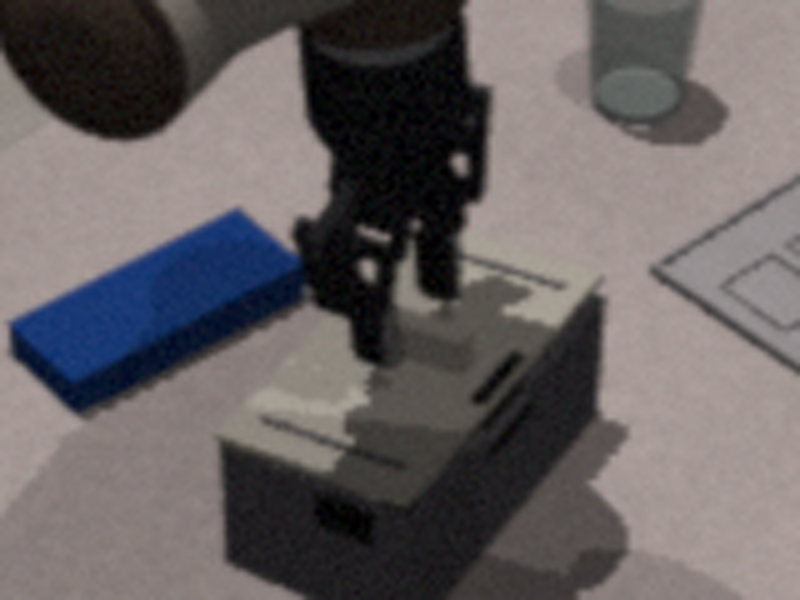

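move_arm --deltas "0 0 0.3 0 0 0;0 0 0.25 0 0 0;0 0 0 0 0 0"

```text
clock: 33.58
position: [596.5, -8.5, 56.2]
ee_rot: [-0.081, 0.996, -0.004, -0.049]
contact_force: [-0.3, -0.6, -0.3]
gripper_width: 49.9
```

move_arm --deltas "0 0 0 0 0 0;0 0 0 0 0 0;0 0 0 0 0 0;0 0 0 0 0 0;0 0 0 0 0 0;0 0 0 0 0 0" --grip 0

```text
clock: 34.33
position: [597.0, -8.6, 56.8]
ee_rot: [-0.081, 0.996, -0.005, -0.049]
contact_force: [-0.0, -1.6, 2.2]
gripper_width: 10.5
```

move_arm --deltas "0.05 0 -0.5 0 0 0;0.1 0 -1 0 0 0;0.15 0 -1.5 0 0 0;0.2 0 -2 0 0 0;0.3 0 -3 0 0 0;0.4 0 -4 0 0 0;0 0 0 0 0 0;0 0 0 0 0 0"

```text
clock: 35.33
position: [596.1, -8.2, 177.1]
ee_rot: [-0.081, 0.996, -0.004, -0.049]
contact_force: [-0.1, -0.1, -2.2]
gripper_width: 9.9
```

```bash
python3 view.py side 200 100 240 180 v14.png
```

```text
t 35.33 p [596.1  -8.2 177.1] q [-0.0807  0.9955 -0.004  -0.049 ] F [-0.1 -0.1 -2.2] T [ 0.08 -0.24 -0.02] w 9.9 j [ 0.252  0.403 -0.006 -0.009 -1.26  -1.658]
[[-0.982, -0.161, -0.097], [-0.16, 0.987, -0.016], [0.098, -0.0, -0.995]]
```

View pics/v14.png

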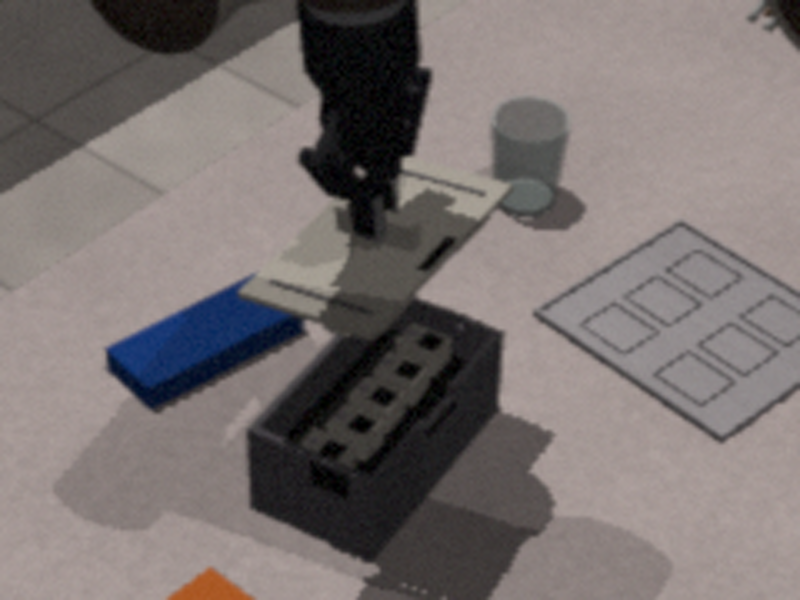

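The lid is off, and five loggers show in the case (crop x 330–435, y 340–450). I'll level the lid, check the opener, and move over the mat.

move_arm --deltas "0 0 0 0 -0.049 0.1;0 0 0 0 -0.049 0.1;0 0 0 0 0 0"

```text
clock: 35.75
position: [595.1, -8.6, 176.2]
ee_rot: [0.018, 1.0, -0.006, -0.001]
contact_force: [-0.3, 0.0, -1.1]
gripper_width: 10.0
```

```bash
python3 op.py
python3 - <<'E'
from plan import *
to((457,296,150),Rdown(-182.3))
E
```

```text
top 169 (array([556.7, 275.1]), array([165.2,  30.8]), 67.4) handle [578.8 326.4] blade [579.4 326.1] dir -27.8
side 474 (array([577.1, 283.8]), array([146. ,  17.5]), 88.3) handle [577.  253.5] blade [575.  296.9] dir 92.5
t 35.85 p [596.3  -8.4 176.5] q [ 1.800e-02  9.998e-01 -5.500e-03 -4.000e-04] F [-0.3 -0.3 -0.8] T [ 0.01 -0.03  0.02] w 10.6 j [ 0.263  0.349 -0.095  0.011 -1.131 -1.875]
[[-0.999, 0.036, -0.001], [0.036, 0.999, -0.011], [0.001, -0.011, -1.0]]
yaw x 177.94
shift now-axes cm [15.02 29.95  2.33]
turn [-0.011 -0.001  0.004]
shift after turn [15.14 29.86  2.65]
```

move_arm --deltas "1.88 3.74 0 0 0 0;1.88 3.74 0 0 0 0;1.88 3.74 0 0 0 0;1.88 3.74 0 0 0 0;1.88 3.74 0 0 0 0;1.88 3.74 0 0 0 0;1.88 3.74 0 0 0 0;1.88 3.74 0 0 0 0;0 0 0 -0.011 0 0;0 0 0 0 0 0"

```text
clock: 37.1
position: [457.6, 296.2, 173.4]
ee_rot: [0.018, 1.0, -0.0, 0.0]
contact_force: [0.4, -0.3, -2.0]
gripper_width: 10.5
```

```bash
python3 view.py side 140 180 280 210 v15.png;python3 - <<'E'
from plan import *
to((457,296,0),Rdown(-182.3))
E
```

```text
t 37.1 p [457.6 296.2 173.4] q [ 1.840e-02  9.998e-01 -2.000e-04  3.000e-04] F [ 0.4 -0.3 -2. ] T [-0.04  0.01 -0.03] w 10.5 j [ 8.720e-01  2.650e-01 -2.200e-01  1.000e-03 -1.085e+00 -2.480e+00]
[[-0.999, 0.037, 0.001], [0.037, 0.999, -0.001], [-0.001, -0.0, -1.0]]
t 37.15 p [457.9 295.8 173.5] q [ 1.890e-02  9.998e-01 -2.000e-04  4.000e-04] F [-0.2  0.2 -1.9] T [ 0.01  0.02 -0.02] w 10.2 j [ 8.720e-01  2.650e-01 -2.210e-01  1.000e-03 -1.085e+00 -2.481e+00]
[[-0.999, 0.038, 0.001], [0.038, 0.999, -0.0], [-0.001, -0.0, -1.0]]
yaw x 177.84
shift now-axes cm [ 0.1   0.03 17.35]
turn [-0.     0.001  0.002]
shift after turn [ 0.09  0.02 17.35]
```

View pics/v15.png

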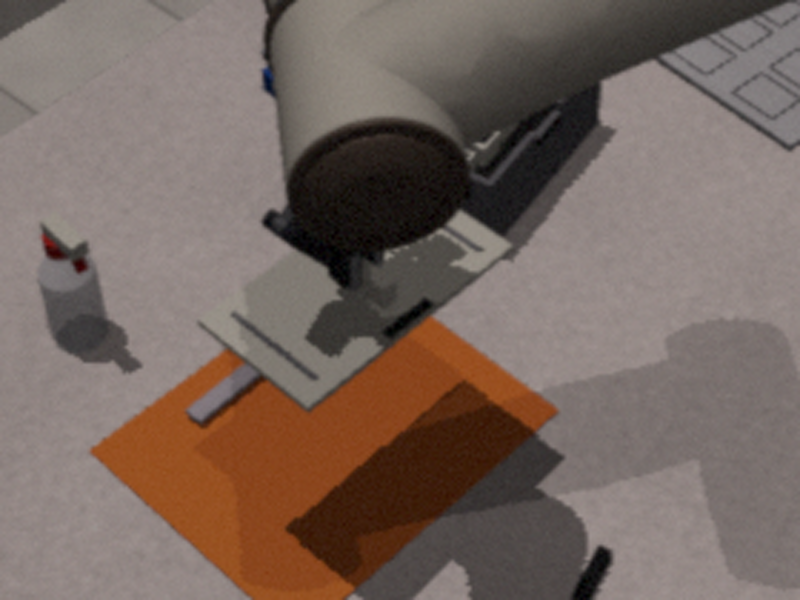

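move_arm --deltas "0 0 4 0 0 0;0 0 4 0 0 0;0 0 4 0 0 0;0 0 3 0 0 0;0 0 2 0 0 0;0 0 1 0 0 0;0 0 0 0 0 0;0 0 0 0 0 0"

```text
clock: 38.15
position: [458.6, 296.7, -5.2]
ee_rot: [0.019, 1.0, 0.001, 0.001]
contact_force: [-0.7, 0.2, -0.7]
gripper_width: 10.2
```

move_arm --deltas "0 0 0.2 0 0 0;0 0 0.2 0 0 0;0 0 0 0 0 0"

```text
clock: 38.52
position: [457.8, 296.3, -10.2]
ee_rot: [0.019, 1.0, 0.0, 0.001]
contact_force: [-0.8, 0.1, -1.2]
gripper_width: 9.9
```

move_arm --deltas "0 0 0.15 0 0 0;0 0 0.1 0 0 0;0 0 0 0 0 0"

```text
clock: 38.9
position: [457.8, 296.2, -12.8]
ee_rot: [0.019, 1.0, 0.0, 0.001]
contact_force: [0.0, 0.1, -2.4]
gripper_width: 10.0
```

move_arm --deltas "0 0 0.1 0 0 0;0 0 0.1 0 0 0;0 0 0 0 0 0"

```text
clock: 39.28
position: [458.0, 296.4, -13.3]
ee_rot: [0.019, 1.0, 0.0, 0.001]
contact_force: [-3.7, -1.0, 7.6]
gripper_width: 10.4
```

```bash
python3 view.py side 140 220 240 180 v16.png
```

```text
t 39.27 p [458.  296.4 -13.3] q [1.860e-02 9.998e-01 3.000e-04 9.000e-04] F [-3.7 -1.   7.6] T [-0.36  0.92 -0.03] w 10.4 j [ 8.720e-01  4.910e-01 -4.330e-01  2.000e-03 -6.460e-01 -2.482e+00]
[[-0.999, 0.037, 0.002], [0.037, 0.999, 0.0], [-0.002, 0.001, -1.0]]
```

View pics/v16.png

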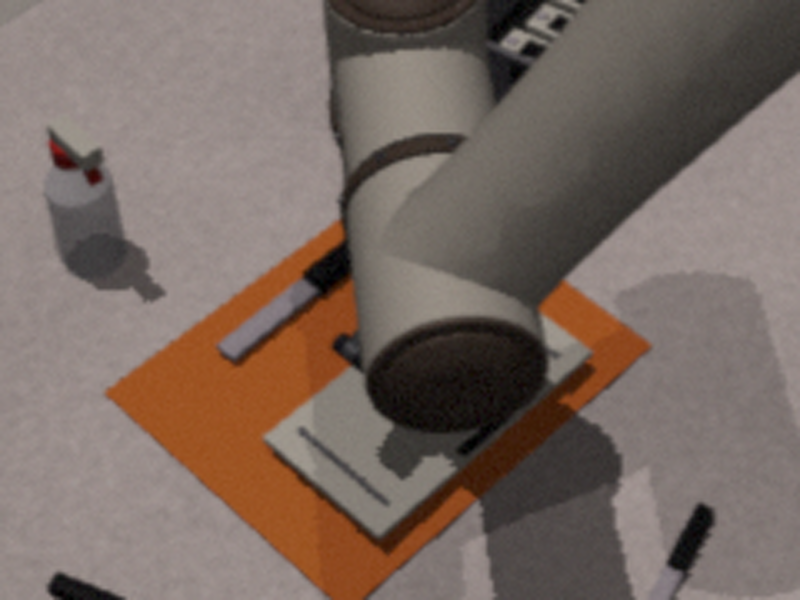

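The lid is down: contact 7.6 N, and it lies on the mat away from the opener. I'll release it and raise the arm.

move_arm --deltas "0 0 0 0 0 0;0 0 0 0 0 0;0 0 0 0 0 0;0 0 -1 0 0 0;0 0 -3 0 0 0;0 0 -5 0 0 0;0 0 -5 0 0 0;0 0 -4 0 0 0;0 0 -3 0 0 0;0 0 0 0 0 0;0 0 0 0 0 0" --grip 4

```text
clock: 40.7
position: [457.0, 295.8, 194.8]
ee_rot: [0.019, 1.0, 0.0, 0.0]
contact_force: [-0.4, -0.5, -0.0]
gripper_width: 39.9
```

```bash
python3 - <<'E'
from meas import *
st()
for n in('top','side'):
    d=shot(n,'w_'+n+'.png');C=cloud(d);x,y,z=C[...,0],C[...,1],C[...,2]
    m=(abs(x-460)<85)&(abs(y-296)<130)&(z>12)&(z<26)&(d['pixels'].min(-1)>70)
    A=np.c_[x[m],y[m],np.ones(m.sum())]; c=np.linalg.lstsq(A,z[m],rcond=None)[0]
    print(n,m.sum(),'lid z med',np.median(z[m]),'slope',c[:2].round(4),rect(A[:,:2]))
E
python3 op.py
```

```text
t 40.7 p [457.  295.8 194.8] q [1.900e-02 9.998e-01 0.000e+00 2.000e-04] F [-0.4 -0.5 -0. ] T [-0.02  0.01  0.  ] w 39.9 j [ 0.873  0.247 -0.189  0.    -1.135 -2.481]
[[-0.999, 0.038, 0.0], [0.038, 0.999, -0.0], [-0.0, 0.0, -1.0]]
top 2264 lid z med 18.91105620371252 slope [0.0003 0.0001] (array([456.7, 296.2]), array([188.8, 103.6]), 87.6)
side 3208 lid z med 18.652185979618594 slope [-0.0022  0.0013] (array([456.1, 295. ]), array([191.7, 106.9]), 88.4)
top 429 (array([582.2, 285.5]), array([139.9,  15. ]), 87.1) handle [580.6 253.9] blade [577.4 308.6] dir 93.4
top 2443 (array([422.2, 296.4]), array([159.9, 119.6]), 61.5) handle [443.1 262.2] blade [406.8 250.5] dir -162.1
side 475 (array([577.8, 283. ]), array([146. ,  17.4]), 85.7) handle [576.8 252.1] blade [575.3 301.3] dir 91.8
side 3523 (array([454., 290.]), array([197.3, 106.6]), 86.6) handle [450.1 308.4] blade [408.4 300.7] dir -169.6
```

View pics/w_top.png

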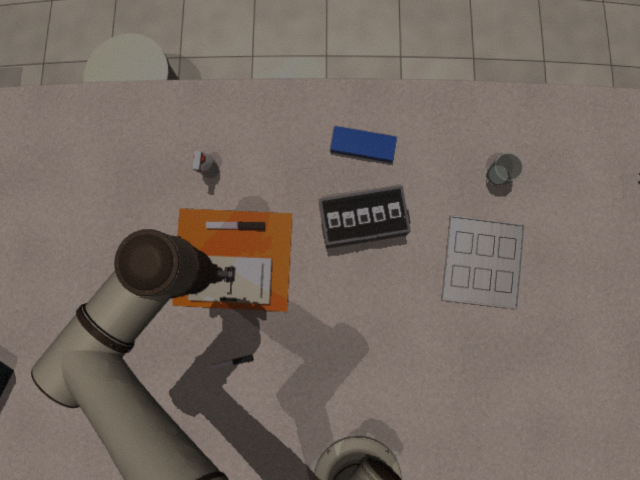

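View pics/w_side.png

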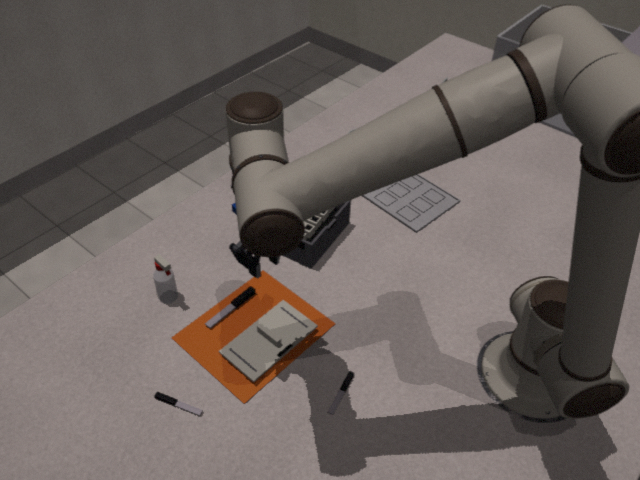

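The lid lies flat on the mat (z 19, slopes about 0) with the opener beside it. Five loggers sit in a row at top-view (333,220) to (395,210). Next I measure the loggers and the tray.

```bash
cat > logs.py <<'E'
from meas import *
def loggers(reg,zlo,zhi,zt):
    out=[]
    d=shot('top');C=cloud(d);x,y,z=C[...,0],C[...,1],C[...,2]
    g=d['pixels'].astype(int)
    m=(z>zlo)&(z<zhi)&(x>reg[0])&(x<reg[1])&(y>reg[2])&(y<reg[3])
    nn,lab,s,cen=cv2.connectedComponentsWithStats(m.astype(np.uint8))
    for i in range(1,nn):
        if s[i,4]>40:
            q=lab==i
            P=maskpts(d,q,zt); r=rect(P)
            print('n',s[i,4],'px',cen[i].round(1),'rect',r,'mean',np.array([world(d,u,v,z=zt)[:2] for v,u in zip(*np.where(q))]).mean(0).round(1),'z',np.median(z[q]).round(1))
    return d,C
if __name__=='__main__':
    d,C=loggers((535,660,-100,85),54,74,66)
    c=d['pixels'][175:255,300:420]; cv2.imwrite('pics/case.png',cv2.resize(c,None,fx=6,fy=6,interpolation=cv2.INTER_CUBIC))
    c=d['pixels'][205:320,430:540]; cv2.imwrite('pics/tray.png',cv2.resize(c,None,fx=5,fy=5,interpolation=cv2.INTER_CUBIC))
    h=cv2.cvtColor(d['pixels'],cv2.COLOR_BGR2HSV); b=d['pixels'].astype(int)
    x,y,z=C[...,0],C[...,1],C[...,2]
    roi=(x>380)&(x<630)&(y<-180)&(y>-410)
    m=roi&(abs(b[...,2]-b[...,0])<8)&(b.min(-1)>75)
    m=cv2.morphologyEx(m.astype(np.uint8),cv2.MORPH_CLOSE,np.ones((5,5)))
    m=cv2.morphologyEx(m,cv2.MORPH_OPEN,np.ones((5,5)))
    print('tray',rect(maskpts(d,m>0,5)))
    for n in('top','side'):
        d=shot(n); print([(round(q['p'],2),np.round(q['point'],1).tolist()) for q in eyes.boxes_of(d,'place1')[:8]], [(round(q['p'],2),np.round(q['point'],1).tolist()) for q in eyes.boxes_of(d,'tray')[:1]])
E
python3 logs.py
```

```text
n 174 px [370.6 197.4] rect (array([640.6, -11.2]), array([184.9,  58.8]), 80.4) mean [638.  -23.8] z 63.6
n 193 px [393.8 210. ] rect (array([609.9, -75.3]), array([35. , 27.3]), 8.7) mean [609.8 -75.1] z 64.9
n 188 px [377.9 213.7] rect (array([601.6, -39.8]), array([34.7, 27.1]), 13.5) mean [601.4 -39.8] z 64.7
n 192 px [362.6 215.9] rect (array([596.2,  -5.8]), array([35.3, 27. ]), 9.9) mean [596.   -5.9] z 64.7
n 186 px [348.  219.2] rect (array([588.7,  26.7]), array([34.9, 26. ]), 8.0) mean [588.6  26.7] z 64.8
n 184 px [333.  219.8] rect (array([587.2,  59.7]), array([35. , 25.9]), 9.5) mean [587.1  59.8] z 64.6
n 83 px [365.3 238.1] rect (array([546. ,  -5.1]), array([ 7.7, 78.1]), 9.8) mean [546.6 -11.7] z 70.0
tray (array([ 500.3, -293. ]), array([178.8, 199.7]), 83.3)
[(0.73, [498.1, -291.3, 1.6]), (0.64, [593.8, -10.8, 48.4])] [(0.77, [499.4, -292.4, 2.7])]
[(0.59, [483.2, -288.5, -1.2])] [(0.64, [481.5, -283.6, 1.0])]
```

View pics/case.png

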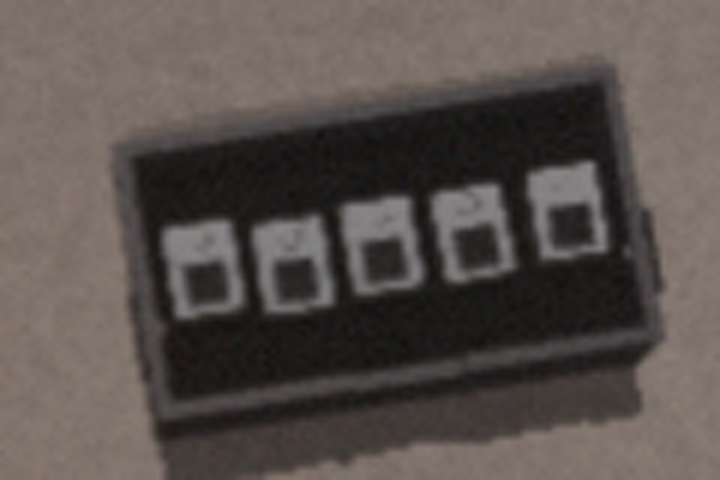

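View pics/tray.png

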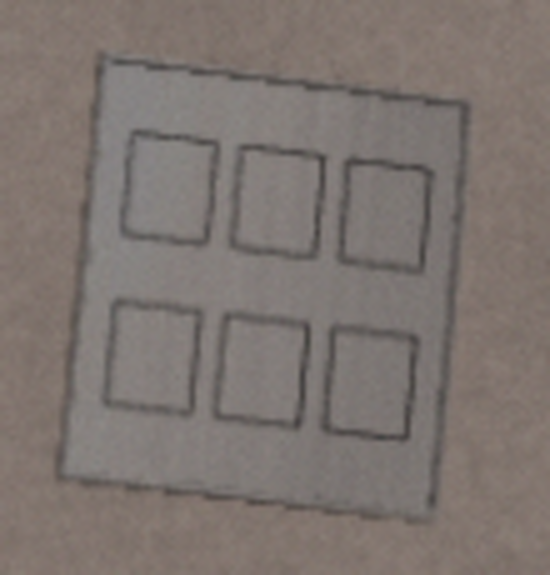

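move_arm --deltas "0 0 0 0 0 -0.177;0 0 0 0 0 -0.177;0 0 0 0 0 -0.177;0 0 0 0 0 -0.177;0 0 0 0 0 -0.177;0 0 0 0 0 -0.177;0 0 0 0 0 -0.177;0 0 0 0 0 -0.177;0 0 0 0 0 -0.177;0 0 0 0 0 -0.177;0 0 0 0 0 0" --grip 5

```text
clock: 42.62
position: [457.6, 296.2, 195.3]
ee_rot: [0.761, -0.649, 0.0, -0.001]
contact_force: [1.0, -0.2, 0.1]
gripper_width: 49.8
```

Run:
```python
from plan import *
to((587.2,59.7,110),Rdown(-80.7))
d=shot('top')
t=np.radians(-6.7);o=np.array([500.3,-293]);X=np.array([np.cos(t),np.sin(t)]);Y=np.array([-X[1],X[0]])
for i,(a,b) in enumerate([(-40,-52),(-40,0),(-40,52),(40,-52),(40,0),(40,52)]):
    w=o+a*X+b*Y; print(i+1,w.round(1),pix(d,[[*w,3]]).round(1), ((pix(d,[[*w,3]])[0]-[430,205])*5).round())
```

```text
t 42.62 p [457.6 296.2 195.3] q [ 7.612e-01 -6.485e-01  4.000e-04 -6.000e-04] F [ 1.  -0.2  0.1] T [-0.03 -0.   -0.  ] w 49.8 j [ 8.730e-01  2.470e-01 -1.880e-01  1.000e-03 -1.135e+00 -7.130e-01]
[[0.159, -0.987, 0.001], [-0.987, -0.159, 0.0], [-0.0, -0.001, -1.0]]
yaw x -80.86
shift now-axes cm [25.41 -9.03  8.54]
turn [-0.001  0.    -0.003]
shift after turn [25.44 -8.97  8.53]
1 [ 454.5 -340. ] [[503.1 281.2]] [366. 381.]
2 [ 460.6 -288.3] [[481.5 278.6]] [258. 368.]
3 [ 466.6 -236.7] [[459.8 275.9]] [149. 355.]
4 [ 534.  -349.3] [[506.2 247.4]] [381. 212.]
5 [ 540.  -297.7] [[484.7 244.7]] [274. 199.]
6 [ 546.1 -246. ] [[463.1 242. ]] [165. 185.]
```

move_arm --deltas "3.63 -1.29 0 0 0 0;3.63 -1.29 0 0 0 0;3.63 -1.29 0 0 0 0;3.63 -1.29 0 0 0 0;3.63 -1.29 0 0 0 0;3.63 -1.29 0 0 0 0;3.63 -1.29 0 0 0 0;0 0 4 0 0 0;0 0 4.5 0 0 0;0 0 0 0 0 0;0 0 0 0 0 0"

```text
clock: 44.05
position: [589.1, 60.3, 112.1]
ee_rot: [0.762, -0.648, 0.001, -0.002]
contact_force: [-0.4, 0.9, -0.1]
gripper_width: 50.0
```

```bash
python3 - <<'E'
from plan import *
to((587.2,59.7,5),Rdown(-80.7))
E
python3 view.py side 230 140 160 120 v17.png
```

```text
t 44.05 p [589.1  60.3 112.1] q [ 0.7618 -0.6478  0.0015 -0.0015] F [-0.4  0.9 -0.1] T [ 0.   -0.04  0.02] w 50.0 j [ 0.376  0.396 -0.193  0.001 -0.978 -0.215]
[[0.161, -0.987, 0.004], [-0.987, -0.161, 0.0], [0.0, -0.004, -1.0]]
yaw x -80.76
shift now-axes cm [ 0.03  0.24 10.71]
turn [-0.004 -0.    -0.001]
shift after turn [ 0.03  0.2  10.71]
t 44.05 p [589.1  60.3 112.1] q [ 0.7618 -0.6478  0.0015 -0.0015] F [-0.4  0.9 -0.1] T [ 0.   -0.04  0.02] w 50.0 j [ 0.376  0.396 -0.193  0.001 -0.978 -0.215]
[[0.161, -0.987, 0.004], [-0.987, -0.161, 0.0], [0.0, -0.004, -1.0]]
```

View pics/v17.png

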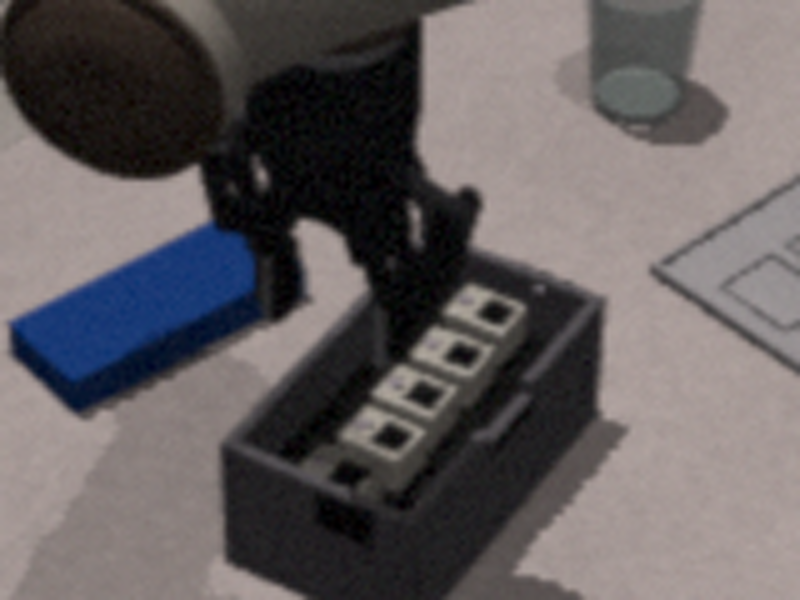

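move_arm --deltas "0 0.05 4 0 0 0;0 0 3 0 0 0;0 0 2 0 0 0;0 0 1.2 0 0 0;0 0 0.4 0 0 0;0 0 0 0 0 0;0 0 0 0 0 0"

```text
clock: 44.98
position: [588.1, 60.2, 5.4]
ee_rot: [0.762, -0.648, 0.001, -0.001]
contact_force: [-0.9, 1.0, 0.1]
gripper_width: 50.1
```

move_arm --deltas "0 0 0 0 0 0;0 0 0 0 0 0;0 0 0 0 0 0;0 0 0 0 0 0;0 0 0 0 0 0" --grip 0

```text
clock: 45.6
position: [588.0, 60.0, 5.5]
ee_rot: [0.762, -0.648, 0.001, -0.001]
contact_force: [-0.8, 0.5, 5.9]
gripper_width: 32.8
```

move_arm --deltas "0 0 -1 0 0 0;0 0 -2.5 0 0 0;0 0 -4 0 0 0;0 0 -3 0 0 0;0 0 0 0 0 0;0 0 0 0 0 0"

```text
clock: 46.35
position: [586.4, 59.8, 108.7]
ee_rot: [0.762, -0.648, -0.0, -0.0]
contact_force: [-0.3, -0.6, -0.7]
gripper_width: 32.7
```

```bash
python3 - <<'E'
from plan import *
to((466.4,-237.7,100),Rdown(-96.7))
E
python3 view.py side 230 140 160 120 v18.png
```

```text
t 46.35 p [586.4  59.8 108.7] q [ 7.617e-01 -6.479e-01 -2.000e-04 -2.000e-04] F [-0.3 -0.6 -0.7] T [-0.05  0.03  0.02] w 32.7 j [ 0.376  0.397 -0.2   -0.001 -0.974 -0.214]
[[0.16, -0.987, -0.0], [-0.987, -0.16, 0.001], [-0.001, -0.0, -1.0]]
yaw x -80.77
shift now-axes cm [27.44 16.62  0.86]
turn [0.    0.001 0.278]
shift after turn [30.95  8.45  0.87]
t 46.35 p [586.4  59.8 108.7] q [ 7.617e-01 -6.479e-01 -2.000e-04 -2.000e-04] F [-0.3 -0.6 -0.7] T [-0.05  0.03  0.02] w 32.7 j [ 0.376  0.397 -0.2   -0.001 -0.974 -0.214]
[[0.16, -0.987, -0.0], [-0.987, -0.16, 0.001], [-0.001, -0.0, -1.0]]
```

View pics/v18.png

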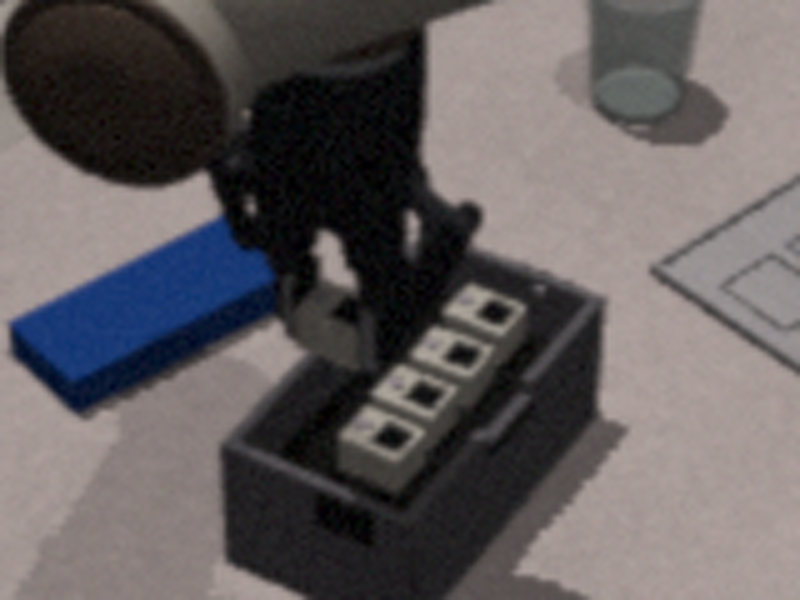

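move_arm --deltas "3.43 2.08 0 0 0 0;3.43 2.08 0 0 0 0;3.43 2.08 0 0 0 0;3.43 2.08 0 0 0 0;3.43 2.08 0 0 0 0;3.43 2.08 0 0 0 0;3.43 2.08 0 0 0 0;3.43 2.08 0 0 0 0;0 0 0 0 0 0.139;0 0 0 0 0 0.139;0 0 4 0 0 0;0 0 0 0 0 0"

```text
clock: 47.9
position: [463.7, -236.9, 65.6]
ee_rot: [-0.664, 0.747, 0.004, -0.002]
contact_force: [1.0, -0.0, -0.9]
gripper_width: 32.8
```

```bash
python3 - <<'E'
from plan import *
to((466.4,-237.7,-35),Rdown(-96.7))
E
python3 view.py side 340 120 160 120 v19.png
```

```text
t 47.9 p [ 463.7 -236.9   65.6] q [-0.6645  0.7473  0.0036 -0.002 ] F [ 1.  -0.  -0.9] T [ 0.03 -0.06  0.04] w 32.8 j [-0.161  0.348 -0.411 -0.002 -0.82   0.045]
[[-0.117, -0.993, -0.008], [-0.993, 0.117, 0.003], [-0.002, 0.008, -1.0]]
yaw x -96.72
shift now-axes cm [ 0.06 -0.36 10.06]
turn [ 0.008  0.002 -0.   ]
shift after turn [ 0.05 -0.28 10.06]
t 47.9 p [ 463.7 -236.9   65.6] q [-0.6645  0.7473  0.0036 -0.002 ] F [ 1.  -0.  -0.9] T [ 0.03 -0.06  0.04] w 32.8 j [-0.161  0.348 -0.411 -0.002 -0.82   0.045]
[[-0.117, -0.993, -0.008], [-0.993, 0.117, 0.003], [-0.002, 0.008, -1.0]]
```

View pics/v19.png

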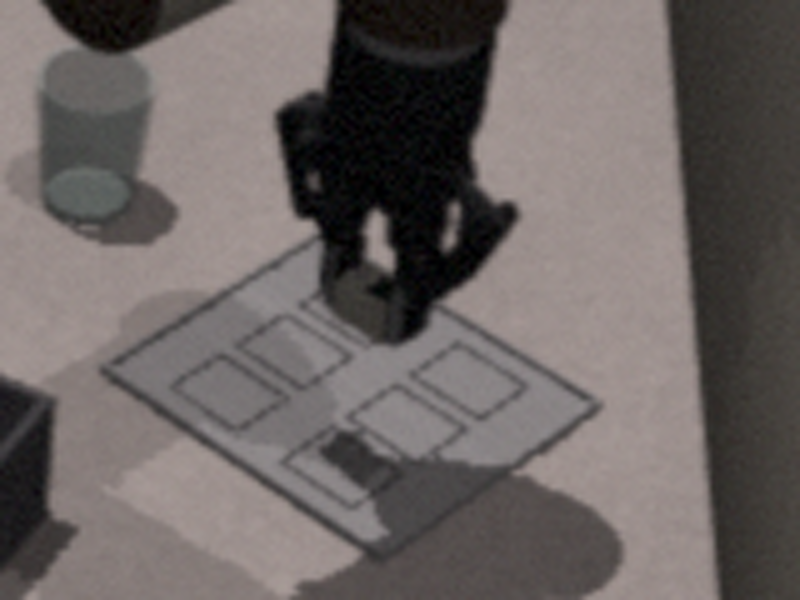

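move_arm --deltas "0 0 4 0 0 0;0 0 3 0 0 0;0 0 1.5 0 0 0;0 0 0.9 0 0 0;0 0 0 0 0 0;0 0 0 0 0 0"

```text
clock: 48.7
position: [468.2, -237.8, -23.9]
ee_rot: [-0.665, 0.747, -0.001, 0.001]
contact_force: [-0.5, -0.1, -1.1]
gripper_width: 32.5
```

Run:
```python
from plan import *
to((466.4,-237.7,-35),Rdown(-96.7))
```

```text
t 48.7 p [ 468.2 -237.8  -23.9] q [-0.6649  0.747  -0.0011  0.0012] F [-0.5 -0.1 -1.1] T [-0.01 -0.04 -0.03] w 32.5 j [-0.161  0.483 -0.492 -0.001 -0.593  0.046]
[[-0.116, -0.993, 0.003], [-0.993, 0.116, -0.0], [-0.0, -0.003, -1.0]]
yaw x -96.66
shift now-axes cm [0.01 0.18 1.1 ]
turn [-0.003  0.     0.001]
shift after turn [0.01 0.18 1.11]
```

move_arm --deltas "0 0.1 0.4 0 0 0;0 0 0.3 0 0 0;0 0 0.2 0 0 0;0 0 0 0 0 0"

```text
clock: 49.2
position: [466.2, -237.5, -34.1]
ee_rot: [-0.665, 0.747, -0.0, 0.001]
contact_force: [-0.3, 0.6, -0.3]
gripper_width: 32.8
```

move_arm --deltas "0 0 0.1 0 0 0;0 0 0.1 0 0 0;0 0 0 0 0 0"

```text
clock: 49.58
position: [466.4, -237.5, -35.5]
ee_rot: [-0.665, 0.747, -0.0, 0.001]
contact_force: [-1.8, 0.6, 4.6]
gripper_width: 33.0
```

move_arm --deltas "0 0 0 0 0 0;0 0 0 0 0 0;0 0 0 0 0 0;0 0 -2 0 0 0;0 0 -4 0 0 0;0 0 -5 0 0 0;0 0 -4 0 0 0;0 0 0 0 0 -0.139;0 0 0 0 0 -0.139;0 0 0 0 0 0" --grip 5

```text
clock: 50.82
position: [465.9, -237.5, 114.1]
ee_rot: [0.761, -0.648, 0.0, -0.001]
contact_force: [0.3, 0.4, 0.6]
gripper_width: 49.9
```

```bash
python3 - <<'E'
from plan import *
from logs import *
to((588.7,26.7,115),Rdown(-80.7))
loggers((380,620,-400,-190),12,40,25)
E
python3 view.py side 340 120 160 120 v20.png
```

```text
t 50.83 p [ 465.9 -237.5  114.1] q [ 7.613e-01 -6.484e-01  3.000e-04 -6.000e-04] F [0.3 0.4 0.6] T [-0.02  0.01  0.03] w 49.9 j [-0.161  0.287 -0.355 -0.001 -0.928  0.322]
[[0.159, -0.987, 0.001], [-0.987, -0.159, 0.001], [-0.0, -0.001, -1.0]]
yaw x -80.84
shift now-axes cm [-24.13 -16.33  -0.06]
turn [-0.001  0.    -0.003]
shift after turn [-24.09 -16.39  -0.09]
t 50.88 p [ 465.9 -237.5  113.9] q [ 7.610e-01 -6.487e-01  2.000e-04 -6.000e-04] F [ 0.1 -0.4 -0.9] T [ 0.   -0.01 -0.02] w 49.8 j [-0.161  0.287 -0.355 -0.001 -0.928  0.321]
[[0.158, -0.987, 0.001], [-0.987, -0.158, 0.001], [-0.0, -0.001, -1.0]]
```

View pics/v20.png

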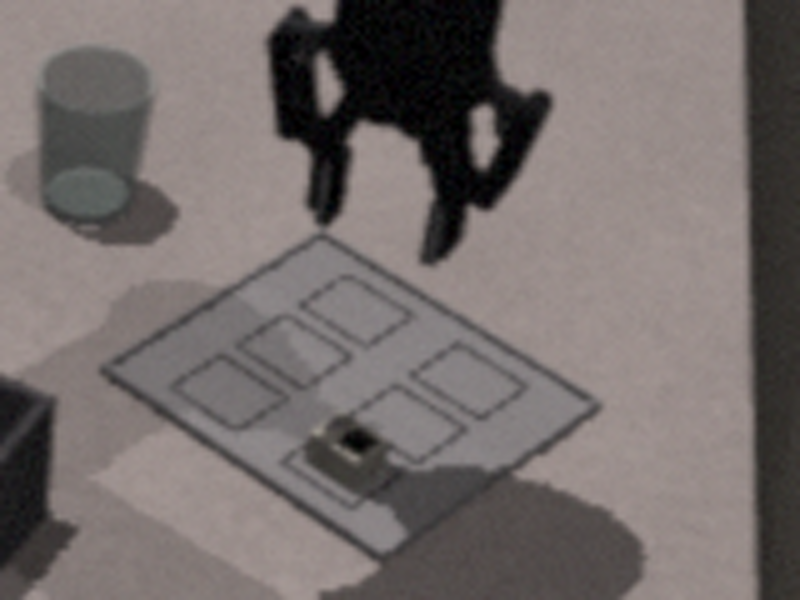

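move_arm --deltas "-3.45 -2.33 0 0 0 0;-3.45 -2.33 0 0 0 0;-3.45 -2.33 0 0 0 0;-3.45 -2.33 0 0 0 0;-3.45 -2.33 0 0 0 0;-3.45 -2.33 0 0 0 0;-3.45 -2.33 0 0 0 0;0 0 0 0 0 0;0 0 0 0 0 0"

```text
clock: 52.05
position: [587.7, 26.8, 113.8]
ee_rot: [0.762, -0.648, -0.0, -0.0]
contact_force: [0.3, 0.5, 0.6]
gripper_width: 49.9
```

Run:
```python
from plan import *
from logs import *
to((588.7,26.7,7),Rdown(-80.7))
loggers((380,620,-400,-190),12,40,25)
```

```text
t 52.05 p [587.7  26.8 113.8] q [ 7.616e-01 -6.480e-01 -0.000e+00 -1.000e-04] F [0.3 0.5 0.6] T [-0.    0.04 -0.03] w 49.9 j [ 0.321  0.39  -0.196 -0.    -0.984 -0.16 ]
[[0.16, -0.987, 0.0], [-0.987, -0.16, 0.0], [-0.0, -0.0, -1.0]]
yaw x -80.79
shift now-axes cm [ 0.03 -0.1  10.68]
turn [-0.     0.    -0.002]
shift after turn [ 0.03 -0.1  10.68]
n 179 px [462.3 276.1] rect (array([ 465.4, -236.6]), array([29.8, 32.1]), 83.2) mean [ 465.4 -237. ] z 23.6
```

move_arm --deltas "0 -0.1 4 0 0 0;0 0 3 0 0 0;0 0 2 0 0 0;0 0 1.2 0 0 0;0 0 0.45 0 0 0;0 0 0 0 0 0;0 0 0 0 0 0"

```text
clock: 52.98
position: [590.0, 27.3, 8.8]
ee_rot: [0.762, -0.648, 0.001, -0.001]
contact_force: [-0.2, 0.3, 1.0]
gripper_width: 50.3
```

move_arm --deltas "0 0 0 0 0 0;0 0 0 0 0 0;0 0 0 0 0 0;0 0 0 0 0 0;0 0 0 0 0 0" --grip 0

```text
clock: 53.6
position: [590.2, 27.5, 8.9]
ee_rot: [0.762, -0.648, 0.001, -0.001]
contact_force: [-0.7, 0.2, 5.4]
gripper_width: 32.6
```

move_arm --deltas "0 0 -1 0 0 0;0 0 -2.5 0 0 0;0 0 -4 0 0 0;0 0 -3 0 0 0;0 0 0 0 0 0;0 0 0 0 0 0"

```text
clock: 54.35
position: [588.3, 27.1, 112.1]
ee_rot: [0.762, -0.648, -0.0, -0.0]
contact_force: [-0.4, -0.5, 0.1]
gripper_width: 33.0
```

Run:
```python
from plan import *
to((545.9,-247,100),Rdown(-96.7))
```

```text
t 54.35 p [588.3  27.1 112.1] q [ 7.617e-01 -6.479e-01 -3.000e-04 -0.000e+00] F [-0.4 -0.5  0.1] T [-0.03 -0.   -0.03] w 33.0 j [ 0.32   0.393 -0.196 -0.001 -0.981 -0.159]
[[0.16, -0.987, -0.0], [-0.987, -0.16, 0.001], [-0.001, 0.0, -1.0]]
yaw x -80.77
shift now-axes cm [26.38  8.58  1.2 ]
turn [0.    0.001 0.278]
shift after turn [27.72  1.01  1.21]
```

move_arm --deltas "3.77 1.23 0 0 0 0;3.77 1.23 0 0 0 0;3.77 1.23 0 0 0 0;3.77 1.23 0 0 0 0;3.77 1.23 0 0 0 0;3.77 1.23 0 0 0 0;3.77 1.23 0 0 0 0;0 0 0 0 0 0.139;0 0 0 0 0 0.139;0 0 0 0 0 0;0 0 0 0 0 0"

```text
clock: 55.72
position: [546.2, -246.9, 111.7]
ee_rot: [-0.666, 0.746, 0.0, 0.0]
contact_force: [-0.3, 0.1, -0.6]
gripper_width: 32.5
```

Run:
```python
from plan import *
to((545.9,-247,-31),Rdown(-96.7))
```

```text
t 55.73 p [ 546.2 -246.9  111.7] q [-6.655e-01  7.464e-01  5.000e-04  1.000e-04] F [-0.3  0.1 -0.6] T [ 0.01 -0.03  0.01] w 32.5 j [-0.155  0.41  -0.17  -0.001 -0.992  0.041]
[[-0.114, -0.993, -0.0], [-0.993, 0.114, 0.001], [-0.001, 0.001, -1.0]]
yaw x -96.55
shift now-axes cm [ 0.03  0.02 14.27]
turn [0.001 0.001 0.003]
shift after turn [ 0.02  0.03 14.27]
```

move_arm --deltas "0 0 5 0 0 0;0 0 4 0 0 0;0 0 3 0 0 0;0 0 1.2 0 0 0;0 0 0.6 0 0 0;0 0 0.3 0 0 0;0 0 0 0 0 0;0 0 0 0 0 0"

```text
clock: 56.72
position: [547.5, -247.2, -27.4]
ee_rot: [-0.665, 0.747, -0.001, 0.001]
contact_force: [-0.1, 0.1, 0.0]
gripper_width: 32.3
```

move_arm --deltas "0 0 0.15 0 0 0;0 0 0.1 0 0 0;0 0 0 0 0 0"

```text
clock: 57.1
position: [546.8, -247.0, -30.9]
ee_rot: [-0.665, 0.747, -0.0, 0.001]
contact_force: [0.3, 0.7, 0.4]
gripper_width: 33.1
```

move_arm --deltas "0 0 0.1 0 0 0;0 0 0 0 0 0;0 0 0 0 0 0"

```text
clock: 57.48
position: [546.9, -247.1, -31.8]
ee_rot: [-0.665, 0.747, -0.0, 0.001]
contact_force: [-0.1, -1.0, -0.1]
gripper_width: 32.1
```

move_arm --deltas "0 0 0.1 0 0 0;0 0 0.05 0 0 0;0 0 0 0 0 0"

```text
clock: 57.85
position: [547.0, -247.1, -32.1]
ee_rot: [-0.665, 0.747, -0.001, 0.001]
contact_force: [-2.6, 1.7, 5.5]
gripper_width: 32.8
```

Contact, so release, raise, and turn back for the third logger.

move_arm --deltas "0 0 0 0 0 0;0 0 0 0 0 0;0 0 0 0 0 0;0 0 -2 0 0 0;0 0 -4 0 0 0;0 0 -5 0 0 0;0 0 -4 0 0 0;0 0 0 0 0 -0.139;0 0 0 0 0 -0.139;0 0 0 0 0 0;0 0 0 0 0 0" --grip 5

```text
clock: 59.22
position: [546.6, -247.1, 116.4]
ee_rot: [0.761, -0.648, 0.0, -0.0]
contact_force: [-0.1, -1.2, -0.0]
gripper_width: 50.4
```

Run:
```python
from plan import *
from logs import *
to((596.2,-5.8,115),Rdown(-80.7))
loggers((540,660,-100,85),54,74,66)
```

```text
t 59.23 p [ 546.6 -247.1  116.4] q [ 7.612e-01 -6.485e-01  1.000e-04 -5.000e-04] F [-0.1 -1.2 -0. ] T [-0.04  0.03 -0.02] w 50.4 j [-0.155  0.405 -0.164 -0.001 -1.     0.315]
[[0.159, -0.987, 0.001], [-0.987, -0.159, 0.001], [-0.0, -0.001, -1.0]]
yaw x -80.86
shift now-axes cm [-23.03  -8.74   0.16]
turn [-0.001  0.    -0.003]
shift after turn [-23.01  -8.8    0.14]
n 109 px [355.  196.4] rect (array([640.3,   9.9]), array([  4.5, 151.6]), 9.6) mean [640.   10.9] z 64.0
n 87 px [391.3 212.2] rect (array([604.1, -68.5]), array([41. , 21.9]), 39.4) mean [605.  -69.6] z 64.0
n 194 px [377.8 213.7] rect (array([601. , -39.7]), array([35.1, 27.6]), 11.8) mean [601.2 -39.6] z 64.7
n 191 px [362.6 215.9] rect (array([596.2,  -6.1]), array([35.4, 26.7]), 9.3) mean [596.1  -5.8] z 64.9
n 71 px [367.1 237.7] rect (array([547.5, -13.8]), array([ 7.7, 56. ]), 9.8) mean [547.5 -15.7] z 70.3
```

move_arm --deltas "-3.84 -1.46 0 0 0 0;-3.84 -1.46 0 0 0 0;-3.84 -1.46 0 0 0 0;-3.84 -1.46 0 0 0 0;-3.84 -1.46 0 0 0 0;-3.84 -1.46 0 0 0 0;0 0 0 0 0 0;0 0 0 0 0 0"

```text
clock: 60.28
position: [595.8, -5.8, 116.6]
ee_rot: [0.762, -0.648, 0.0, -0.0]
contact_force: [-0.6, 0.5, 0.0]
gripper_width: 50.0
```

Run:
```python
from plan import *
from logs import *
to((596.2,-5.8,7),Rdown(-80.7))
loggers((380,620,-400,-190),12,40,25)
```

```text
t 60.27 p [595.8  -5.8 116.6] q [ 7.617e-01 -6.479e-01  2.000e-04 -3.000e-04] F [-0.6  0.5  0. ] T [ 0.01  0.02 -0.03] w 50.0 j [ 0.262  0.399 -0.174 -0.    -0.997 -0.101]
[[0.161, -0.987, 0.001], [-0.987, -0.161, 0.0], [-0.0, -0.001, -1.0]]
yaw x -80.76
shift now-axes cm [ 1.000e-02 -3.000e-02  1.096e+01]
turn [-0.001  0.    -0.001]
shift after turn [ 0.   -0.04 10.96]
n 191 px [466.  241.4] rect (array([ 545.1, -246. ]), array([30.4, 34.9]), 88.7) mean [ 545.1 -247. ] z 23.8
n 181 px [462.3 276. ] rect (array([ 465.4, -236.7]), array([29.6, 32.7]), 83.2) mean [ 465.5 -236.9] z 24.2
```

move_arm --deltas "0 0 4 0 0 0;0 0 3 0 0 0;0 0 2 0 0 0;0 0 1.4 0 0 0;0 0 0.55 0 0 0;0 0 0 0 0 0;0 0 0 0 0 0"

```text
clock: 61.2
position: [596.9, -5.5, 8.3]
ee_rot: [0.762, -0.648, 0.001, -0.001]
contact_force: [-0.2, 0.3, -1.3]
gripper_width: 50.2
```

move_arm --deltas "0 0 0 0 0 0;0 0 0 0 0 0;0 0 0 0 0 0;0 0 0 0 0 0;0 0 0 0 0 0" --grip 0

```text
clock: 61.82
position: [597.1, -5.3, 8.4]
ee_rot: [0.762, -0.648, 0.001, -0.001]
contact_force: [0.3, 0.9, 4.8]
gripper_width: 32.8
```

move_arm --deltas "0 0 -1 0 0 0;0 0 -2.5 0 0 0;0 0 -4 0 0 0;0 0 -3 0 0 0;0 0 0 0 0 0;0 0 0 0 0 0"

```text
clock: 62.58
position: [595.1, -5.7, 111.4]
ee_rot: [0.762, -0.648, -0.0, -0.0]
contact_force: [0.8, -0.1, -1.0]
gripper_width: 32.8
```

Run:
```python
from plan import *
to((460.4,-289.3,100),Rdown(-96.7))
```

```text
t 62.58 p [595.1  -5.7 111.4] q [ 7.617e-01 -6.479e-01 -4.000e-04 -0.000e+00] F [ 0.8 -0.1 -1. ] T [ 0.    0.   -0.03] w 32.8 j [ 0.262  0.404 -0.181 -0.001 -0.986 -0.1  ]
[[0.16, -0.987, -0.001], [-0.987, -0.16, 0.001], [-0.001, 0.001, -1.0]]
yaw x -80.77
shift now-axes cm [25.84 17.84  1.13]
turn [0.001 0.001 0.278]
shift after turn [29.74 10.06  1.14]
```

move_arm --deltas "3.23 2.23 0 0 0 0;3.23 2.23 0 0 0 0;3.23 2.23 0 0 0 0;3.23 2.23 0 0 0 0;3.23 2.23 0 0 0 0;3.23 2.23 0 0 0 0;3.23 2.23 0 0 0 0;3.23 2.23 0 0 0 0;0 0 0 0 0 0.139;0 0 0 0 0 0.139;0 0 0 0 0 0;0 0 0 0 0 0"

```text
clock: 64.08
position: [461.1, -289.1, 111.2]
ee_rot: [-0.666, 0.746, 0.001, 0.0]
contact_force: [-0.4, -0.6, -0.6]
gripper_width: 32.9
```

Run:
```python
from plan import *
to((460.4,-289.3,-32.2),Rdown(-96.7))
```

```text
t 64.08 p [ 461.1 -289.1  111.2] q [-6.655e-01  7.464e-01  5.000e-04  2.000e-04] F [-0.4 -0.6 -0.6] T [-0.   -0.02 -0.  ] w 32.9 j [-0.263  0.325 -0.307 -0.001 -0.94   0.149]
[[-0.114, -0.993, -0.0], [-0.993, 0.114, 0.001], [-0.001, 0.0, -1.0]]
yaw x -96.56
shift now-axes cm [ 0.04  0.06 14.34]
turn [0.    0.001 0.002]
shift after turn [ 0.03  0.07 14.34]
```

move_arm --deltas "0 0 5 0 0 0;0 0 4 0 0 0;0 0 3 0 0 0;0 0 1.2 0 0 0;0 0 0.6 0 0 0;0 0 0.4 0 0 0;0 0 0 0 0 0;0 0 0 0 0 0;0 0 0.1 0 0 0;0 0 0 0 0 0"

```text
clock: 65.32
position: [461.8, -289.3, -30.8]
ee_rot: [-0.665, 0.747, -0.0, 0.001]
contact_force: [-0.4, -0.3, -0.4]
gripper_width: 32.9
```

move_arm --deltas "0 0 0.1 0 0 0;0 0 0.08 0 0 0;0 0 0 0 0 0;0 0 0 0 0 0"

```text
clock: 65.82
position: [461.7, -289.3, -32.6]
ee_rot: [-0.665, 0.747, -0.0, 0.001]
contact_force: [-0.6, -0.0, 3.5]
gripper_width: 32.8
```

move_arm --deltas "0 0 0 0 0 0;0 0 0 0 0 0;0 0 0 0 0 0;0 0 -2 0 0 0;0 0 -4 0 0 0;0 0 -5 0 0 0;0 0 -4 0 0 0;0 0 0 0 0 -0.139;0 0 0 0 0 -0.139;0 0 0 0 0 0;0 0 0 0 0 0" --grip 5

```text
clock: 67.2
position: [461.4, -289.3, 117.0]
ee_rot: [0.761, -0.649, 0.0, -0.001]
contact_force: [-0.1, -0.1, 0.6]
gripper_width: 50.0
```

Run:
```python
from plan import *
to((601.3,-39.7,115),Rdown(-80.7))
```

```text
t 67.2 p [ 461.4 -289.3  117. ] q [ 7.612e-01 -6.485e-01  2.000e-04 -5.000e-04] F [-0.1 -0.1  0.6] T [-0.03  0.02 -0.  ] w 50.0 j [-0.263  0.318 -0.3   -0.001 -0.952  0.423]
[[0.159, -0.987, 0.001], [-0.987, -0.159, 0.001], [-0.0, -0.001, -1.0]]
yaw x -80.86
shift now-axes cm [-22.42 -17.77   0.23]
turn [-0.001  0.    -0.003]
shift after turn [-22.37 -17.84   0.2 ]
```

move_arm --deltas "-3.2 -2.54 0 0 0 0;-3.2 -2.54 0 0 0 0;-3.2 -2.54 0 0 0 0;-3.2 -2.54 0 0 0 0;-3.2 -2.54 0 0 0 0;-3.2 -2.54 0 0 0 0;-3.2 -2.54 0 0 0 0;0 0 0 0 0 0;0 0 0 0 0 0"

```text
clock: 68.32
position: [600.5, -39.9, 117.1]
ee_rot: [0.762, -0.648, -0.0, -0.0]
contact_force: [-0.2, -0.2, 0.6]
gripper_width: 49.8
```

Run:
```python
from plan import *
from logs import *
to((601.3,-39.7,7),Rdown(-80.7))
loggers((380,620,-400,-190),12,40,25)
```

```text
t 68.33 p [600.5 -39.9 117.1] q [ 7.616e-01 -6.480e-01 -0.000e+00 -1.000e-04] F [-0.2 -0.2  0.6] T [-0.02 -0.06 -0.03] w 49.8 j [ 0.202  0.408 -0.158 -0.    -1.004 -0.041]
[[0.16, -0.987, 0.0], [-0.987, -0.16, 0.0], [-0.0, -0.0, -1.0]]
yaw x -80.78
shift now-axes cm [ 0.   -0.08 11.01]
turn [-0.     0.    -0.001]
shift after turn [-0.   -0.08 11.01]
n 188 px [466.  241.4] rect (array([ 545.1, -247.1]), array([28.1, 34.9]), 88.7) mean [ 545.2 -247.2] z 23.8
n 179 px [462.3 276. ] rect (array([ 465.7, -236.8]), array([29.6, 32.1]), 83.2) mean [ 465.7 -237.1] z 23.4
n 189 px [484.4 277.8] rect (array([ 461.7, -288.4]), array([29.8, 35.1]), 83.0) mean [ 461.5 -288.7] z 23.7
```

move_arm --deltas "0 -0.08 4 0 0 0;0 0 3 0 0 0;0 0 2 0 0 0;0 0 1.4 0 0 0;0 0 0.6 0 0 0;0 0 0 0 0 0;0 0 0 0 0 0"

```text
clock: 69.25
position: [602.7, -39.5, 8.5]
ee_rot: [0.762, -0.648, 0.001, -0.001]
contact_force: [-0.3, 0.5, 0.0]
gripper_width: 50.3
```

move_arm --deltas "0 0 0 0 0 0;0 0 0 0 0 0;0 0 0 0 0 0;0 0 0 0 0 0;0 0 0 0 0 0" --grip 0

```text
clock: 69.88
position: [602.9, -39.3, 8.7]
ee_rot: [0.762, -0.648, 0.001, -0.001]
contact_force: [0.2, 1.0, 5.4]
gripper_width: 32.7
```

move_arm --deltas "0 0 -1 0 0 0;0 0 -2.5 0 0 0;0 0 -4 0 0 0;0 0 -3 0 0 0;0 0 0 0 0 0;0 0 0 0 0 0"

```text
clock: 70.62
position: [600.8, -39.5, 111.6]
ee_rot: [0.762, -0.648, -0.0, -0.0]
contact_force: [0.6, -0.9, -1.4]
gripper_width: 32.5
```

Run:
```python
from plan import *
to((539.8,-298.7,100),Rdown(-96.7))
```

```text
t 70.62 p [600.8 -39.5 111.6] q [ 7.617e-01 -6.479e-01 -4.000e-04 -1.000e-04] F [ 0.6 -0.9 -1.4] T [0.01 0.02 0.04] w 32.5 j [ 0.202  0.414 -0.163 -0.001 -0.994 -0.041]
[[0.16, -0.987, -0.001], [-0.987, -0.16, 0.001], [-0.001, 0.0, -1.0]]
yaw x -80.77
shift now-axes cm [24.6  10.18  1.15]
turn [0.001 0.001 0.278]
shift after turn [26.45  3.04  1.16]
```

move_arm --deltas "3.51 1.45 0 0 0 0;3.51 1.45 0 0 0 0;3.51 1.45 0 0 0 0;3.51 1.45 0 0 0 0;3.51 1.45 0 0 0 0;3.51 1.45 0 0 0 0;3.51 1.45 0 0 0 0;0 0 0 0 0 0.139;0 0 0 0 0 0.139;0 0 0 0 0 0;0 0 0 0 0 0"

```text
clock: 72.0
position: [540.7, -298.1, 111.4]
ee_rot: [-0.666, 0.746, 0.001, 0.0]
contact_force: [-0.0, -0.3, 0.9]
gripper_width: 33.3
```

Run:
```python
from plan import *
to((539.8,-298.7,-32),Rdown(-96.7))
```

```text
t 72.0 p [ 540.7 -298.1  111.4] q [-6.655e-01  7.464e-01  5.000e-04  2.000e-04] F [-0.  -0.3  0.9] T [0.03 0.03 0.04] w 33.3 j [-2.430e-01  4.390e-01 -1.240e-01 -1.000e-03 -1.009e+00  1.290e-01]
[[-0.114, -0.993, -0.0], [-0.993, 0.114, 0.001], [-0.001, 0.001, -1.0]]
yaw x -96.55
shift now-axes cm [ 0.08  0.07 14.34]
turn [0.001 0.001 0.003]
shift after turn [ 0.07  0.08 14.34]
```

move_arm --deltas "0.07 0.07 5 0 0 0;0 0 4 0 0 0;0 0 3 0 0 0;0 0 1.2 0 0 0;0 0 0.6 0 0 0;0 0 0.4 0 0 0;0 0 0 0 0 0;0 0 0 0 0 0;0 0 0.1 0 0 0;0 0 0 0 0 0"

```text
clock: 73.25
position: [540.6, -299.0, -30.5]
ee_rot: [-0.665, 0.747, -0.0, 0.001]
contact_force: [0.3, 0.4, -0.7]
gripper_width: 33.1
```

move_arm --deltas "0 0 0.1 0 0 0;0 0 0.05 0 0 0;0 0 0 0 0 0;0 0 0 0 0 0"

```text
clock: 73.75
position: [540.6, -298.9, -32.2]
ee_rot: [-0.665, 0.747, -0.0, 0.001]
contact_force: [-0.0, -0.3, -1.1]
gripper_width: 32.6
```

move_arm --deltas "0 0 0.08 0 0 0;0 0 0 0 0 0;0 0 0 0 0 0"

```text
clock: 74.12
position: [540.6, -298.9, -32.3]
ee_rot: [-0.665, 0.747, -0.0, 0.001]
contact_force: [-2.5, 0.7, 6.0]
gripper_width: 32.6
```

move_arm --deltas "0 0 0 0 0 0;0 0 0 0 0 0;0 0 0 0 0 0;0 0 -2 0 0 0;0 0 -4 0 0 0;0 0 -5 0 0 0;0 0 -4 0 0 0;0 0 0 0 0 -0.139;0 0 0 0 0 -0.139;0 0 0 0 0 0;0 0 0 0 0 0" --grip 5

```text
clock: 75.5
position: [540.2, -299.0, 116.7]
ee_rot: [0.761, -0.648, 0.0, -0.0]
contact_force: [-0.4, -0.0, -0.1]
gripper_width: 50.3
```

Run:
```python
from plan import *
to((610,-75.2,115),Rdown(-80.7))
```

```text
t 75.5 p [ 540.2 -299.   116.7] q [ 7.612e-01 -6.485e-01  1.000e-04 -5.000e-04] F [-0.4 -0.  -0.1] T [-0.04  0.01  0.  ] w 50.3 j [-2.440e-01  4.330e-01 -1.180e-01 -1.000e-03 -1.019e+00  4.040e-01]
[[0.159, -0.987, 0.001], [-0.987, -0.159, 0.001], [-0.0, -0.001, -1.0]]
yaw x -80.86
shift now-axes cm [-20.98 -10.44   0.19]
turn [-0.001  0.    -0.003]
shift after turn [-20.96 -10.5    0.17]
```

move_arm --deltas "-3.5 -1.74 0 0 0 0;-3.5 -1.74 0 0 0 0;-3.5 -1.74 0 0 0 0;-3.5 -1.74 0 0 0 0;-3.5 -1.74 0 0 0 0;-3.5 -1.74 0 0 0 0;0 0 0 0 0 0;0 0 0 0 0 0"

```text
clock: 76.5
position: [609.4, -75.1, 117.0]
ee_rot: [0.762, -0.648, 0.0, -0.0]
contact_force: [0.4, -0.1, 0.0]
gripper_width: 49.7
```

Run:
```python
from plan import *
from logs import *
to((610,-75.2,7),Rdown(-80.7))
loggers((380,620,-400,-190),12,40,25)
```

```text
t 76.5 p [609.4 -75.1 117. ] q [ 7.617e-01 -6.479e-01  2.000e-04 -3.000e-04] F [ 0.4 -0.1  0. ] T [ 0.01  0.03 -0.04] w 49.7 j [ 0.141  0.427 -0.127 -0.    -1.016  0.021]
[[0.16, -0.987, 0.001], [-0.987, -0.16, 0.0], [-0.0, -0.001, -1.0]]
yaw x -80.77
shift now-axes cm [ 0.02 -0.05 11.  ]
turn [-0.001  0.    -0.001]
shift after turn [ 0.02 -0.06 11.  ]
n 189 px [466.1 241.4] rect (array([ 545.6, -247.1]), array([29.5, 35.2]), 83.3) mean [ 545.2 -247.2] z 23.6
n 195 px [487.7 244.1] rect (array([ 538.6, -297.5]), array([30.7, 35.2]), 88.5) mean [ 539.3 -298.1] z 24.0
n 180 px [462.3 276. ] rect (array([ 465.5, -236.9]), array([29.3, 32.4]), 83.2) mean [ 465.6 -236.9] z 23.8
n 190 px [484.5 277.9] rect (array([ 461.7, -288.4]), array([29.8, 35.1]), 83.0) mean [ 461.4 -288.7] z 24.0
```

move_arm --deltas "0 -0.05 4 0 0 0;0 0 3 0 0 0;0 0 2 0 0 0;0 0 1.4 0 0 0;0 0 0.6 0 0 0;0 0 0 0 0 0;0 0 0 0 0 0"

```text
clock: 77.42
position: [611.0, -74.8, 8.2]
ee_rot: [0.762, -0.648, 0.001, -0.001]
contact_force: [-0.2, -0.0, 0.9]
gripper_width: 50.0
```

move_arm --deltas "0 0 0 0 0 0;0 0 0 0 0 0;0 0 0 0 0 0;0 0 0 0 0 0;0 0 0 0 0 0" --grip 0

```text
clock: 78.05
position: [611.2, -74.7, 8.4]
ee_rot: [0.762, -0.648, 0.001, -0.001]
contact_force: [0.4, 0.6, 6.1]
gripper_width: 32.6
```

move_arm --deltas "0 0 -1 0 0 0;0 0 -2.5 0 0 0;0 0 -4 0 0 0;0 0 -3 0 0 0;0 0 0 0 0 0;0 0 0 0 0 0"

```text
clock: 78.8
position: [609.1, -74.8, 111.3]
ee_rot: [0.762, -0.648, -0.001, -0.0]
contact_force: [-0.1, 0.3, -1.1]
gripper_width: 32.8
```

Run:
```python
from plan import *
to((454.3,-341,100),Rdown(-96.7))
```

```text
t 78.8 p [609.1 -74.8 111.3] q [ 7.617e-01 -6.479e-01 -5.000e-04 -1.000e-04] F [-0.1  0.3 -1.1] T [0.01 0.01 0.01] w 32.8 j [ 1.410e-01  4.330e-01 -1.340e-01 -1.000e-03 -1.005e+00  2.100e-02]
[[0.16, -0.987, -0.001], [-0.987, -0.16, 0.001], [-0.001, 0.001, -1.0]]
yaw x -80.77
shift now-axes cm [23.8  19.55  1.11]
turn [0.001 0.001 0.278]
shift after turn [28.25 12.27  1.13]
```

move_arm --deltas "2.97 2.44 0 0 0 0;2.97 2.44 0 0 0 0;2.97 2.44 0 0 0 0;2.97 2.44 0 0 0 0;2.97 2.44 0 0 0 0;2.97 2.44 0 0 0 0;2.97 2.44 0 0 0 0;2.97 2.44 0 0 0 0;0 0 0 0 0 0.139;0 0 0 0 0 0.139;0 0 0 0 0 0;0 0 0 0 0 0"

```text
clock: 80.3
position: [455.2, -340.4, 111.0]
ee_rot: [-0.666, 0.746, 0.001, 0.0]
contact_force: [0.1, 0.2, -0.7]
gripper_width: 32.5
```

Run:
```python
from plan import *
to((454.3,-341,-32),Rdown(-96.7))
```

```text
t 80.3 p [ 455.2 -340.4  111. ] q [-6.655e-01  7.464e-01  6.000e-04  3.000e-04] F [ 0.1  0.2 -0.7] T [-0.02  0.   -0.01] w 32.5 j [-0.358  0.363 -0.248 -0.001 -0.961  0.244]
[[-0.114, -0.993, -0.0], [-0.993, 0.114, 0.001], [-0.001, 0.0, -1.0]]
yaw x -96.56
shift now-axes cm [ 0.08  0.08 14.3 ]
turn [0.    0.001 0.002]
shift after turn [ 0.07  0.08 14.3 ]
```

move_arm --deltas "0.07 0.07 5 0 0 0;0 0 4 0 0 0;0 0 3 0 0 0;0 0 1.2 0 0 0;0 0 0.6 0 0 0;0 0 0.4 0 0 0;0 0 0 0 0 0;0 0 0 0 0 0;0 0 0.1 0 0 0;0 0 0 0 0 0"

```text
clock: 81.55
position: [455.1, -341.3, -30.9]
ee_rot: [-0.665, 0.747, -0.0, 0.001]
contact_force: [-0.0, 0.3, -0.7]
gripper_width: 32.7
```

move_arm --deltas "0 0 0.1 0 0 0;0 0 0.08 0 0 0;0 0 0 0 0 0;0 0 0 0 0 0"

```text
clock: 82.05
position: [455.1, -341.3, -32.7]
ee_rot: [-0.665, 0.747, -0.0, 0.001]
contact_force: [-1.0, 0.7, 2.0]
gripper_width: 32.6
```

Contact. I'll release, rise, and move clear towards the robot's side for a last check.

move_arm --deltas "0 0 0 0 0 0;0 0 0 0 0 0;0 0 0 0 0 0;0 0 -2 0 0 0;0 0 -4 0 0 0;0 0 -5 0 0 0;0 0 -5 0 0 0;4 0 0 0 0 0;5 0 0 0 0 0;5 0 0 0 0 0;4 0 0 0 0 0;0 0 0 0 0 0" --grip 5

```text
clock: 83.55
position: [432.8, -522.4, 125.8]
ee_rot: [-0.663, 0.748, 0.0, 0.001]
contact_force: [0.0, 0.3, -0.1]
gripper_width: 49.7
```

Run:
```python
from logs import *
import op
st()
d,C=loggers((380,620,-420,-190),12,40,25)
cv2.imwrite('pics/f_top.png',d['pixels'])
c=d['pixels'][205:320,430:540]; cv2.imwrite('pics/f_tray.png',cv2.resize(c,None,fx=5,fy=5,interpolation=cv2.INTER_CUBIC))
op.opener()
d=shot('side','f_side.png')
for n in ('top','side'):
    d=shot(n)
    for k in('spray_bottle','beaker','pen_box'):
        print(n,k,[(round(b['p'],2),np.round(b['point']).tolist()) for b in eyes.boxes_of(d,k)[:1]])
```

```text
t 83.55 p [ 432.8 -522.4  125.8] q [-6.634e-01  7.483e-01  1.000e-04  5.000e-04] F [ 0.   0.3 -0.1] T [0.06 0.   0.02] w 49.7 j [-6.420e-01  5.230e-01  6.000e-02 -1.000e-03 -1.108e+00  5.220e-01]
[[-0.12, -0.993, 0.001], [-0.993, 0.12, 0.001], [-0.001, -0.001, -1.0]]
n 186 px [466.1 241.4] rect (array([ 545.1, -247.1]), array([28.1, 34.9]), 88.7) mean [ 545.2 -247.4] z 23.9
n 193 px [487.8 244.1] rect (array([ 538.6, -297.5]), array([30.7, 35.2]), 88.5) mean [ 539.3 -298.2] z 23.5
n 174 px [462.4 275.9] rect (array([ 465.6, -237.2]), array([28.6, 32.1]), 83.2) mean [ 465.7 -237.2] z 23.8
n 189 px [484.5 277.8] rect (array([ 461.8, -288.6]), array([29.3, 34.8]), 83.0) mean [ 461.5 -288.9] z 24.0
n 186 px [506.8 280.8] rect (array([ 454.7, -341.1]), array([29. , 35.2]), 82.3) mean [ 454.7 -341.2] z 23.5
top 430 (array([nan, nan]), array([0., 0.]), 0.0) handle [580.8 253.5] blade [577.4 305.8] dir 93.8
top 3461 (array([420.5, 293.4]), array([167. , 113.9]), 63.6) handle [454.3 289. ] blade [407.1 261.7] dir -149.9
side 475 (array([579.2, 281.6]), array([147. ,  14.9]), 87.3) handle [576.8 252.2] blade [575.6 300.7] dir 91.4
side 3554 (array([456.8, 290.8]), array([199.7, 115.7]), 89.1) handle [450.6 307.3] blade [407.7 305.9] dir -178.0
top spray_bottle [(0.84, [710.0, 349.0, 82.0])]
top beaker [(0.59, [714.0, -340.0, 55.0])]
top pen_box [(0.83, [776.0, -13.0, 20.0])]
side spray_bottle [(0.94, [701.0, 357.0, 74.0])]
side beaker [(0.73, [701.0, -318.0, 61.0])]
side pen_box [(0.57, [769.0, 2.0, 27.0])]
```

View pics/f_tray.png

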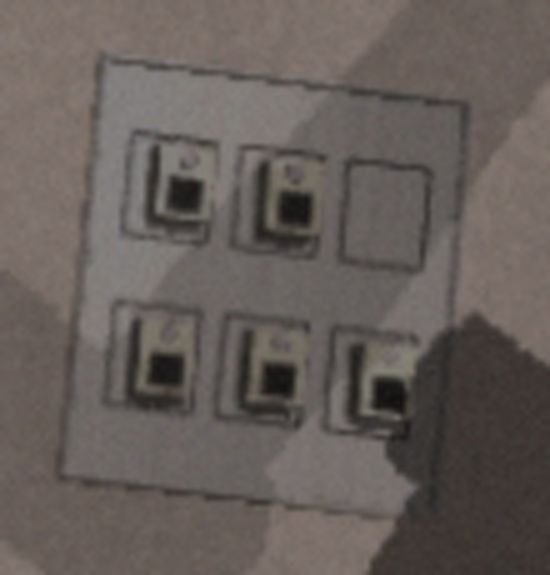

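View pics/f_side.png

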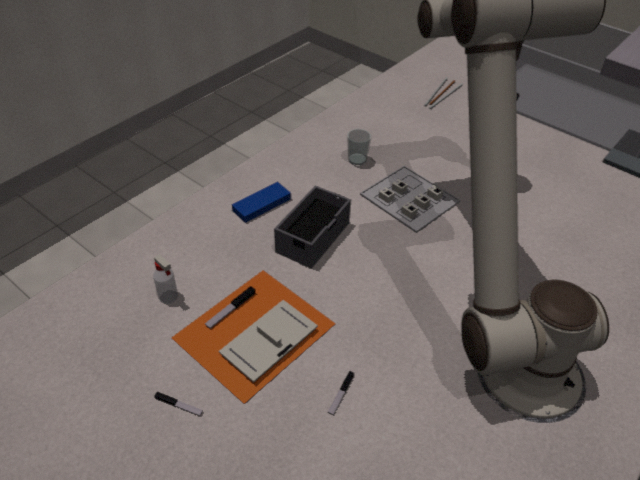

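View pics/f_top.png

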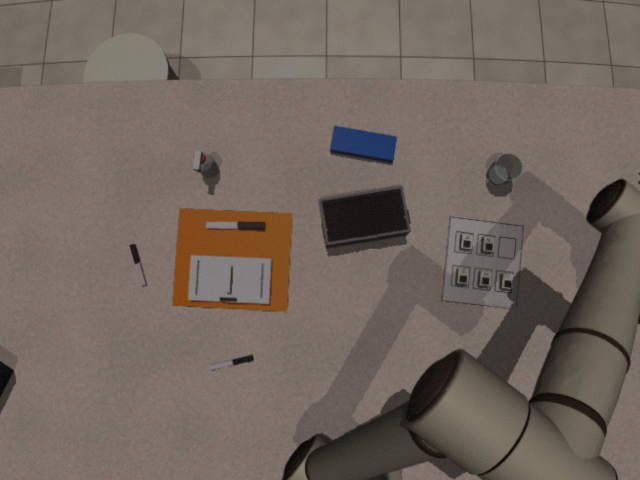

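Final pictures: the case is empty and the five loggers sit squarely in five outlines. In the top view they are at (466,241), (488,244), (462,276), (484,278) and (507,281). The lid and opener lie side by side on the mat. Handing in.

```bash
python3 -c "
from bench import arm
print(arm.job_done())"
```

```text
the job is handed in; nothing more can be done
None
```

The job is handed in at about 84 s on the robot's clock, and the last camera checks showed everything in place; the interface gives no verdict.

- **Lid:** I levered it at the notch with the opener until it sprang ajar, about 11 mm up, with the fingers off it. It now lies flat and right way up on the mat, at height 19 mm with no measurable slope.
- **Opener:** It lies on the mat beside the lid, about 60 mm clear of it. I used the largest of the three look-alikes.
- **Loggers:** All five are on the tray, display up, in places 1, 2, 3, 5 and 6. By the top camera each is within about 2 mm of its place's centre. Three measured square within about 1°; the outline fits for places 5 and 6 read about 5° off, still inside the 11° allowed.
- **Bystanders:** The spray bottle, beaker and pen box read within 5 mm of their first positions, which is camera noise.

**What disagreed or went wrong:**
- **Height readings:** The reported tool height was about 39 mm below the visible fingertips, so my first grasp of the opener closed on nothing. I corrected for the offset from the camera depth and the contact forces.
- **Joint 5 limit:** While prying, joint 5 ran to the end of its range. The arm rose a few millimetres and the lid front went briefly to about 97 mm, within the allowed range, before settling ajar.
- **Opener measurement:** The last top-view outline of the opener returned no numbers. The handle position from that view and the side view both confirm where it lies.

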